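Pack the closed food-sample canisters into the carrier

TASK

Pack the day's food samples: put each of the four closed canisters upright into the well of the carrier box that matches its shape and size (large round, small round, square, oblong), so that it stands on the bottom of the well. The two open canisters without lids are empty: leave them standing where they are. Let go of everything at the end.

Things in the scene. Friction and masses are not known exactly. Their poses are not given: they have to be found in the camera images.
- can_large: Closed large round canister, 60 mm diameter, 80 mm tall without the knob. Loose, standing upright on the counter. Plain steel body with a flat steel lid fixed on, a thin dark seal line just below the lid and a small black knob (14 mm wide, 8 mm high) in the middle of the lid. Origin: centre of the underside, z up.
- can_small: Closed small round canister, 40 mm diameter, 65 mm tall without the knob. Loose, standing upright on the counter. Plain steel body with a flat steel lid fixed on, a thin dark seal line just below the lid and a small black knob (14 mm wide, 8 mm high) in the middle of the lid. Origin: centre of the underside, z up.
- can_square: Closed square canister, 46 x 46 mm, 65 mm tall without the knob; x and y at right angles to its sides. Loose, standing upright on the counter. Plain steel body with a flat steel lid fixed on, a thin dark seal line just below the lid and a small black knob (14 mm wide, 8 mm high) in the middle of the lid. Origin: centre of the underside, z up.
- can_oblong: Closed oblong canister, 60 mm along its x, 32 mm along its y, 65 mm tall without the knob. Loose, standing upright on the counter. Plain steel body with a flat steel lid fixed on, a thin dark seal line just below the lid and a small black knob (14 mm wide, 8 mm high) in the middle of the lid. Origin: centre of the underside, z up.
- well_large: The large round well: a 76 mm round hole in a fixed grey block 96 x 96 x 22 mm. Origin: centre of the block's underside (4 mm over the counter), z up, x and y along its sides. Hole centred, floor 4 mm and mouth 22 mm above the origin. The four blocks stand 2 x 2, in any order, 100 mm apart, in a clear carrier box 208 mm square with walls 30 mm high.
- well_small: The small round well: a 56 mm round hole in a fixed grey block 96 x 96 x 22 mm. Origin: centre of the block's underside (4 mm over the counter), z up, x and y along its sides. Hole centred, floor 4 mm and mouth 22 mm above the origin. Kitchenware up to 90 mm tall stands on the counter beyond x = 0.75 m; it is not part of the job.
- well_square: The square well: a 62 x 62 mm square hole in a fixed grey block 96 x 96 x 22 mm. Origin: centre of the block's underside (4 mm over the counter), z up, x and y along its sides. Hole centred, floor 4 mm and mouth 22 mm above the origin.
- well_oblong: The oblong well: a hole 76 mm along its x and 48 mm along its y in a fixed grey block 96 x 96 x 22 mm. Origin: centre of the block's underside (4 mm over the counter), z up, x and y along its sides. Hole centred, floor 4 mm and mouth 22 mm above the origin.
- open_round: Open round canister without a lid, empty and hollow: 60 mm diameter, 72 mm tall, plain steel. Loose, to be left alone. Origin: centre of the underside, z up.
- open_square: Open square canister without a lid, empty and hollow: 46 x 46 mm, 58 mm tall, plain steel. Loose, to be left alone. Origin: centre of the underside, z up, x and y at right angles to its sides.
Mind the look-alikes: they are no part of the job. What is shaped like the well_oblong but blue is not meant. Leave any purple look-alike of the can_large alone.

How it is judged:
At the end, for the whole second after the job is handed in: Each closed canister is in its own well: axis within 12 mm of the well's centre, underside less than 5 mm above the well's floor, upright within about 7 degrees, at rest. Both open canisters are upright, at rest, within 20 mm of where they started (horizontal distance between can_large and well_large below 0.012 m and z of can_large in the frame of well_large below 0.009 m and angle between each of can_large, can_small, can_square, can_oblong, open_round, open_square's own z axis and vertical below 0.12 rad and linear speed of each of can_large, can_small, can_square, can_oblong, open_round, open_square below 0.02 m/s and horizontal distance between can_small and well_small below 0.012 m and z of can_small in the frame of well_small below 0.009 m and horizontal distance between can_square and well_square below 0.012 m and z of can_square in the frame of well_square below 0.009 m and horizontal distance between can_oblong and well_oblong below 0.012 m and z of can_oblong in the frame of well_oblong below 0.009 m and distance of each of open_round, open_square from where it was at the start of the episode below 0.02 m); the robot touches nothing.
It fails at once if the open round canister is shifted by more than 20 mm or tipped (distance of open_round from where it was at the start of the episode above 0.02 m or angle between open_round's own z axis and vertical above 0.2 rad).
It fails at once if the open square canister is shifted by more than 20 mm or tipped (distance of open_square from where it was at the start of the episode above 0.02 m or angle between open_square's own z axis and vertical above 0.2 rad).
It also fails if it takes over 102 s, if anything falls off the work surface, if the arm or the gripper's body presses on something with over 40 N, if the wrist force passes 120 N, or if a joint passes its speed limit or range.

ROBOT

A 6-joint arm with a two-finger parallel gripper is mounted at the origin on the work surface. World frame = base frame: x ahead of the robot, y to its left, z up, the work surface at z = 0. Lengths are in m, angles in rad, forces in N, time in s.
With the tool pointing down it reaches from about 0.375 to 0.9 m from the base axis. Payload 3.1 kg.
Tool frame: the origin (TCP) lies on the centre line of the jaws, within the pads' length; the fingertips stand manip.tip_extent ahead of it and the grasp point (between the pads) is the TCP (manip.tip_extent is the distance from the TCP to the fingertips, in m); z points along the fingers, x is the direction in which the jaws open and shut, and the axes are right-handed (so a half turn about z gives the same grasp; the last joint's range is limited). The gripper opens to 87 mm and grips with 3 to 60 N. Pads are 19 mm wide; open, the fingers measure 117 mm over their backs; the gripper's body (75 mm by 190 mm) begins 51 mm behind the grasp point.
Start: joints at [-0.178, 0.527, 1.433, -0, 1.181, -0.178], TCP at [0.625, 0, 0.242] pointing down, gripper open.
Joint ranges: [-3.08, 3.08], [-0.75, 2.2], [0.22, 2.44], [-1.43, 4.57], [0, 2.65], [-2.85, 2.85]. Speed limits (rad/s): [2.79, 2.79, 3.14, 3.14, 3.14, 3.14].

INTERFACE

Orientations are given as a 3x3 rotation matrix whose columns are the frame's x, y, z axes.
In Python, from plant import manip, vision, finder gives the robot as it stands.
- The arm moves only by the tool play_rows, never from a script. Its argument "series" is a list of rows, each an object of numbers: "wx", "wy", "wz": the turn, a rotation vector about the world's x, y, z in rad; "tx", "ty", "tz": the shift along the world's x, y, z in cm; "gripper": the opening, from 0 (shut) to 1 (fully open). In form: [{"wx": .., "wy": .., "wz": .., "tx": .., "ty": .., "tz": .., "gripper": ..}, ...]. A call has 1 to 20 rows; each row shifts and turns the commanded pose from where the row before left it; what a row does not reach is not made up. A row lasts 1/10 s, in which the tool goes at most 50 mm and 8.59 degrees, less where a joint would pass 70% of its speed; a pose out of reach is approached as far as the arm can. A call with a gripper value outside its range is refused whole. The fingers move at their own pace and stop on an object; "grip_force" is the grip in N (left out, the last holds). Time passes only in rows, so rows that do not move let the fingers close. It gives the time, the measured TCP pose, the force and the opening at its end, in the units of the state.
- manip.observe(): the state, without advancing time (a new reading comes with each control period).
- vision.grab_frame(name): name is "scene" or "side" or "wrist"; returns a dict with "img" (480x640x3 uint8, red, green, blue), "camera_matrix" (3x3 intrinsics, pixels), "R" (3x3) and "t" (3): a world point X has camera coordinates R X + t. Camera axes: x right, y down, z forward; pixel columns grow to the right and rows downward; lengths in m; the calibration is good to about 2 mm. The wrist camera is an equidistant fisheye: a pixel r from the principal point sees the ray r / f radians off the axis. A picture is of the moment at which its call begins. There is no depth.
- manip.hand_in(): hands the job in, once; it reports no verdict.
Trained networks look in a picture, given as the dict that the camera call returned (one of the last four; its "shot" number tells which), for a name from the list of things; names that differ only in an ending like _2 or _b are one class to them, and where a whole thing is asked for, a point or a joint stands for the part that bears it (a point fixed in the world has none). Each returns a list of dicts, best first, with "p" (0 to 1); they miss things now and then, are a little off and sometimes report something else, mostly with a low value. They report only what shows in the picture. A call takes as long as a camera call. They do not tell look-alikes from the thing itself.
- finder.boxes_of(thing, picture): "xy" ([column, row] in pixels, amid what is visible of it).
The state is a dict: "t": time; "q": joint angles; "joint_vel": joint speeds; "joint_torque": joint torques, N m; "tool_pos": TCP position; "eef_rot": TCP orientation; "contact_force": force on the tool from outside, world axes, zero at the start; "wrist_torque": the same for the moment, N m; "opening": opening from 0.0 (shut) to 1.0 (fully open).
Only numpy, scipy, OpenCV 4.12 (cv2) and the standard library are available. Lean on these libraries where they do the work, as an engineer would, in place of code of your own. Each camera call takes 0.05 s, during which the arm holds its last target.

## Working session

There is one attempt and no reset: what is moved stays moved. The work goes in short steps, Python scripts to look and compute and a tool call to move; the robot and the scene stay as the last step left them, time stands still between calls to the robot, and variables do not carry over. Pictures are saved under pics/ and viewed, and the job is handed in when it is done.

Besides the shell and the picture viewer there is one more tool, called after "Request:" by a JSON object that holds its "op" and its "data". play_rows: Moves the arm, as the interface text tells. Its arguments: {"type":"object","properties":{"series":{"type":"array"},"grip_force":{"type":"number"}},"required":["series"]}

```bash
ls; mkdir -p pics; python3 - <<'E'
from plant import manip, vision, finder
import cv2
print(manip.observe(), manip.tip_extent)
for n in ["scene","side","wrist"]:
    f=vision.grab_frame(n); cv2.imwrite(f"pics/a_{n}.png",f["img"][:,:,::-1])
    print(n,f["camera_matrix"].tolist(),f["R"].tolist(),f["t"].tolist(),f.keys())
E
```

```text
pics
{'t': 0.0, 'q': array([-1.78512536e-01,  5.28473530e-01,  1.43391636e+00, -1.35557286e-05,
        1.18139797e+00, -1.78488632e-01]), 'joint_vel': array([ 0.00036927,  0.00246395, -0.00218236, -0.00102641,  0.00040676,
       -0.00046959]), 'joint_torque': array([-5.45745443e-04, -4.40045428e+01, -1.76593530e+01,  6.32597599e-02,
        5.83207863e-02, -1.53719384e-04]), 'tool_pos': array([6.24297943e-01, 1.44652889e-04, 2.40562603e-01]), 'eef_rot': array([[ 9.99997661e-01, -1.91515904e-05, -2.16255176e-03],
       [-1.83353708e-05, -9.99999929e-01,  3.77452767e-04],
       [-2.16255883e-03, -3.77412233e-04, -9.99997590e-01]]), 'contact_force': array([-0.2988949 ,  0.84070469,  0.80340982]), 'wrist_torque': array([-0.0350062 ,  0.03647984, -0.01412211]), 'opening': 0.998596219676968} 0.019
scene [[445.62252233460924, 0.0, 319.4584041809233], [0.0, 445.62252233460924, 238.87583538619938], [0.0, 0.0, 1.0]] [[-0.3531798521781807, 0.9355374804536726, -0.005797816985088001], [0.7009207639980465, 0.2604936022793211, -0.6639677445237365], [-0.6196564165824425, -0.23856384017268192, -0
[... 304 characters left out ...]
8360951409], [-0.056794265985350506, -0.7550253884213666, -0.6532312562870441], [0.03598983063851753, 0.6523138132918801, -0.7570940635609403]] [-0.47966135540836224, 0.07177814137467944, 1.4557514798871922] dict_keys(['img', 'camera_matrix', 'R', 't', 'shot'])
wrist [[371.64829954431775, 0.0, 319.58664214485077], [0.0, 371.64829954431775, 242.75614499690693], [0.0, 0.0, 1.0]] [[0.9999992285536098, 0.000244136764335234, -0.001217903701927054], [0.000594159401716966, -0.9550620446544269, 0.29640536067202433], [-0.0010908101540685617, -0.2964058556401134, -0.9550614529314132]] [-0.6238394152846701, -0.035960951057221385, 0.3929287249183481] dict_keys(['img', 'camera_matrix', 'R', 't', 'shot'])
```

View pics/a_scene.png

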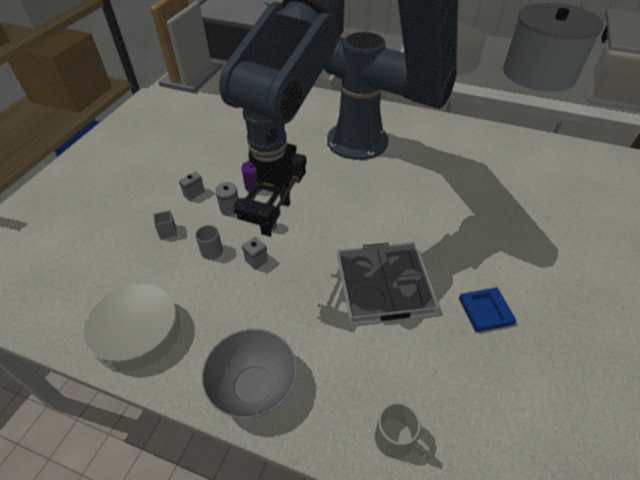

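View pics/a_side.png

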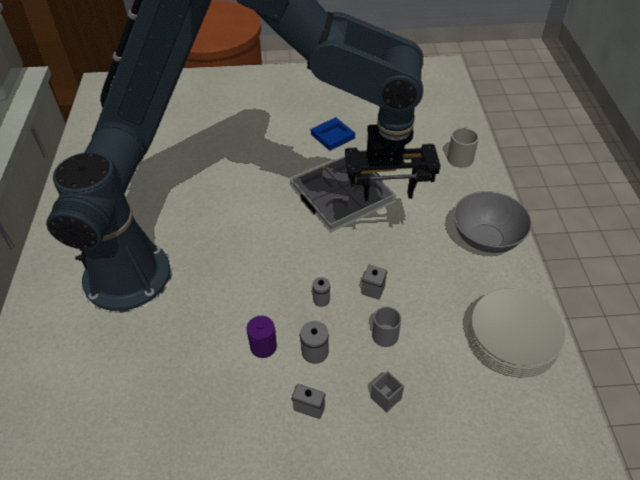

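View pics/a_wrist.png

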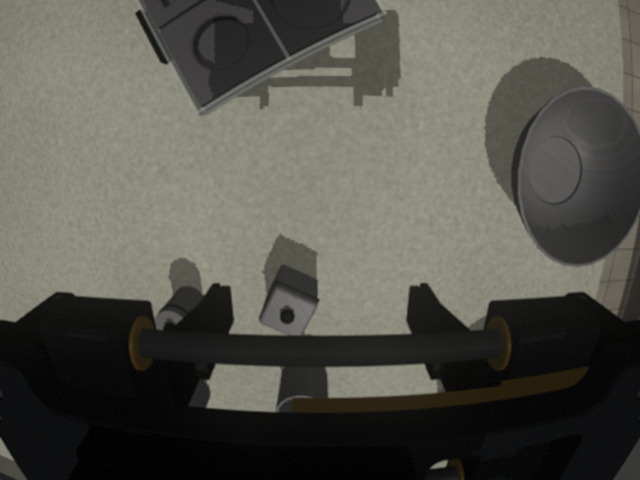

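```bash
cat > h.py <<'E'
import numpy as np, cv2, pickle
def ray(f,uv):
    K=f["camera_matrix"];R=f["R"];t=f["t"]
    uv=np.asarray(uv,float)
    if f["name"]=="wrist":
        d=(uv-K[:2,2])/K[0,0]; r=np.hypot(*d)
        v=np.array([*(d/max(r,1e-9)*np.sin(r)),np.cos(r)])
    else: v=np.array([*((uv-K[:2,2])/K[0,0]),1.])
    v/=np.linalg.norm(v); return -R.T@t, R.T@v
def onz(f,uv,z):
    c,v=ray(f,uv); return c+v*(z-c[2])/v[2]
def tri(*obs):
    A=np.zeros((3,3));b=np.zeros(3)
    for f,uv in obs:
        c,v=ray(f,uv);P=np.eye(3)-np.outer(v,v);A+=P;b+=P@c
    X=np.linalg.solve(A,b)
    return X,[np.linalg.norm((np.eye(3)-np.outer(v,v))@(X-c)) for c,v in (ray(*o) for o in obs)]
def proj(f,X):
    x=f["R"]@np.asarray(X,float)+f["t"]
    if f["name"]=="wrist":
        r=np.hypot(x[0],x[1]);th=np.arctan2(r,x[2]);return f["camera_matrix"][:2,2]+f["camera_matrix"][0,0]*th*x[:2]/max(r,1e-9)
    return f["camera_matrix"][:2,2]+f["camera_matrix"][0,0]*x[:2]/x[2]
def grab(n,tag):
    from plant import vision
    f=vision.grab_frame(n);f["name"]=n
    pickle.dump(f,open(f"pics/{tag}.pkl","wb"));cv2.imwrite(f"pics/{tag}.png",f["img"][:,:,::-1]);return f
def load(tag): return pickle.load(open(f"pics/{tag}.pkl","rb"))
def crop(f,x0,y0,w,h,s,out):
    im=cv2.resize(f["img"][y0:y0+h,x0:x0+w,::-1],None,fx=s,fy=s,interpolation=cv2.INTER_CUBIC);cv2.imwrite(out,im)
E
python3 - <<'E'
from h import *
from plant import finder
names="can_large can_small can_square can_oblong well_large well_small well_square well_oblong open_round open_square".split()
for n in ["scene","side"]:
    f=grab(n,"b_"+n)
    print(n,"cam",-f["R"].T@f["t"])
    for k in names:
        try: print(k,[(np.round(d["xy"]).tolist(),round(d["p"],2)) for d in finder.boxes_of(k,f)[:4]])
        except Exception as e: print(k,e)
    if n=="side":
        crop(f,240,250,200,150,4,"pics/b1.png"); crop(f,280,110,140,130,5,"pics/b2.png")
        crop(f,240,320,200,110,4,"pics/b3.png")
    else: crop(f,140,150,160,130,5,"pics/b4.png"); crop(f,310,230,140,100,5,"pics/b5.png")
E
```

```text
scene cam [1.21687407 0.32922451 0.91283634]
can_large [([250.0, 174.0], 0.79), ([228.0, 197.0], 0.61), ([410.0, 290.0], 0.42)]
can_small []
can_square [([257.0, 254.0], 0.87)]
can_oblong [([193.0, 185.0], 0.73)]
well_large [([370.0, 296.0], 0.72), ([229.0, 198.0], 0.42)]
well_small [([356.0, 266.0], 0.71)]
well_square [([400.0, 262.0], 0.7)]
well_oblong [([410.0, 292.0], 0.78), ([485.0, 310.0], 0.63)]
open_round [([204.0, 245.0], 0.89), ([193.0, 185.0], 0.69)]
open_square [([166.0, 225.0], 0.87)]
side cam [ 0.43026022 -0.92731393  1.14429214]
can_large [([263.0, 338.0], 0.85), ([315.0, 342.0], 0.81)]
can_small [([323.0, 289.0], 0.7)]
can_square [([376.0, 282.0], 0.72)]
can_oblong [([307.0, 403.0], 0.9)]
well_large [([339.0, 170.0], 0.61), ([374.0, 191.0], 0.56)]
well_small [([336.0, 203.0], 0.73), ([316.0, 342.0], 0.49)]
well_square [([316.0, 182.0], 0.78), ([386.0, 329.0], 0.35)]
well_oblong [([338.0, 171.0], 0.83), ([335.0, 134.0], 0.76)]
open_round [([385.0, 326.0], 0.7)]
open_square [([386.0, 392.0], 0.6)]
```

View pics/b1.png

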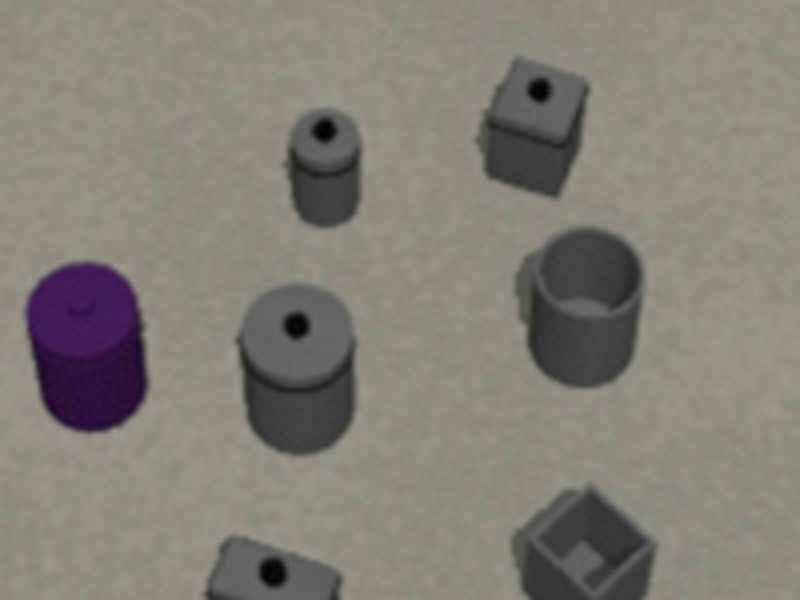

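View pics/b2.png

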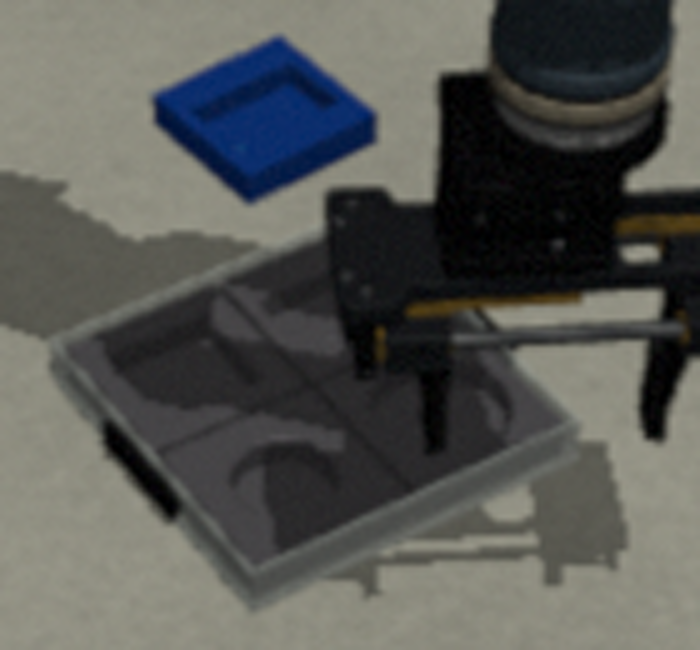

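View pics/b3.png

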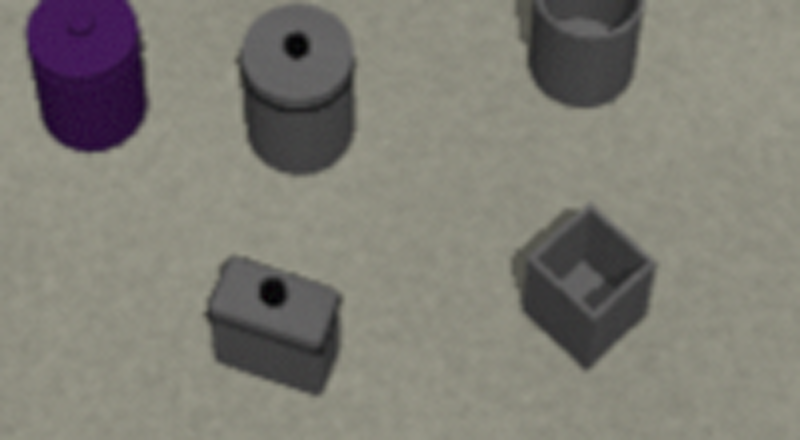

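View pics/b4.png

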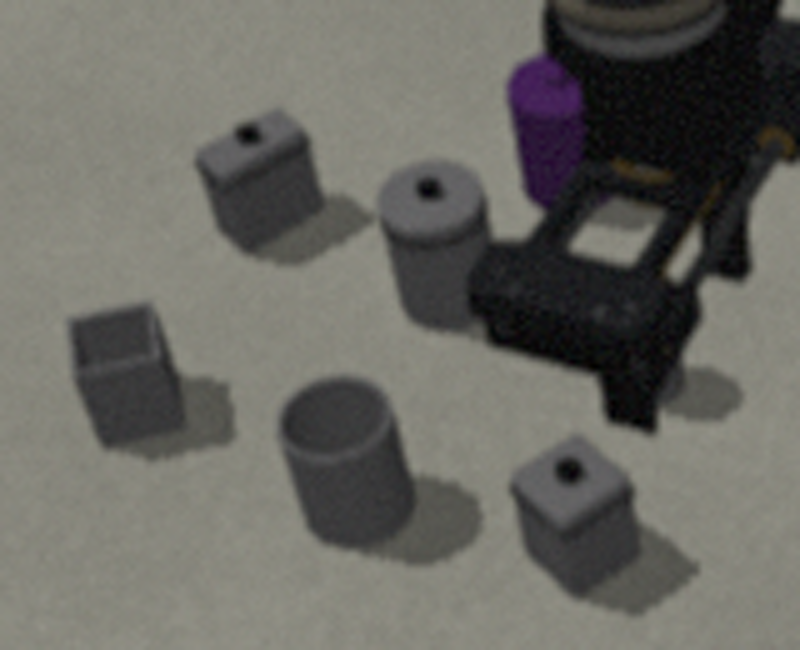

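View pics/b5.png

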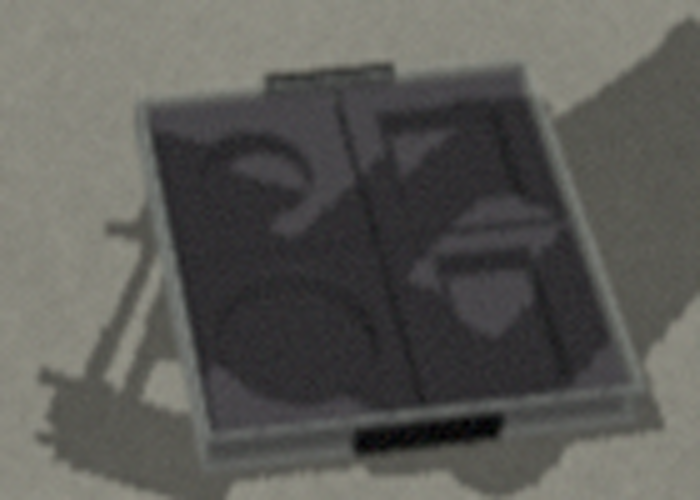

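```bash
python3 - <<'E'
from h import *
S=load("b_scene");D=load("b_side")
c=lambda u,v,x0,y0,s:((u+.5)/s-.5+x0,(v+.5)/s-.5+y0)
K={"large":((296,325),(429,188)),"square":((539,90),(570,470)),"oblong":((273,572),(248,133))}
for k,(a,b) in K.items():
    X,e=tri((D,c(*a,240,250,4)),(S,c(*b,140,150,5)));print(k,X.round(4),np.round(e,4))
print("small",onz(D,c(324,130,240,250,4),.070))
# boxes corners rim
for n,a,b in [("L",(55,345),(208,437-0)),("x",(55,345),(145,103)),("bot",(250,575),(208,437)),("right",(578,428),(640,385))]:
    X,e=tri((D,c(*a,280,110,5)),(S,c(*b,310,230,5)));print(n,X.round(4),np.round(e,4))
for p in [(145,103),(525,67),(640,385),(208,437)]: print(onz(S,c(*p,310,230,5),.03).round(4))
for p in [(55,345),(250,575),(578,428)]: print("D",onz(D,c(*p,280,110,5),.03).round(4))
# top corners
for n,z,f,x0,y0,s,P in [("sqS",.065,S,140,150,5,[(510,485),(577,437),(635,487),(567,530)]),("sqD",.065,D,240,250,4,[(520,58),(588,88),(563,137),(489,120)]),
  ("obS",.065,S,140,150,5,[(196,160),(282,110),(310,140),(216,183)]),("obD",.065,D,240,320,4,[(232,256),(341,297),(318,348),(208,310)])]:
    Q=np.array([onz(f,c(*p,x0,y0,s),z)[:2] for p in P]);print(n,Q.round(4).tolist(),Q.mean(0).round(4))
    for i in range(4):
        d=Q[(i+1)%4]-Q[i];print(round(np.hypot(*d),4),round(np.degrees(np.arctan2(d[1],d[0])),1))
# opens & purple
oR=onz(D,c(588,275,240,250,4),.072);oS=onz(D,c(592,262,240,320,4),.058);pu=onz(D,c(82,308,240,250,4),.08)
print("openR",oR,onz(S,c(342,420,140,150,5),.072),"openS",oS,onz(S,c(118,340,140,150,5),.058),"purple",pu)
E
```

```text
large [ 0.443  -0.2471  0.0853] [0.0003 0.0003]
square [ 0.5907 -0.0893  0.0695] [0.0002 0.0002]
oblong [ 0.4239 -0.3789  0.0707] [0.0005 0.0005]
small [ 0.46628801 -0.10935395  0.07      ]
L [ 0.5121  0.2333 -0.0266] [0.1279 0.1279]
x [0.4658 0.146  0.0878] [0.0745 0.0745]
bot [ 0.5468  0.1989 -0.1176] [0.0471 0.0471]
right [ 0.6464  0.326  -0.0043] [0.087 0.087]
[0.5047 0.1079 0.03  ]
[0.4118 0.2867 0.03  ]
[0.5868 0.3802 0.03  ]
[0.6839 0.2003 0.03  ]
D [0.408  0.2816 0.03  ]
D [0.5019 0.1027 0.03  ]
D [0.6834 0.1956 0.03  ]
sqS [[0.6066, -0.1153], [0.5657, -0.098], [0.5859, -0.0558], [0.6229, -0.0754]] [ 0.5953 -0.0861]
0.0444 157.2
0.0468 64.4
0.0419 -27.8
0.0431 -112.3
sqD [[0.5834, -0.0616], [0.6197, -0.0865], [0.6009, -0.1205], [0.5605, -0.1054]] [ 0.5911 -0.0935]
0.0441 -34.5
0.0388 -119.0
0.0431 159.5
0.0494 62.5
obS [[0.449, -0.399], [0.393, -0.3758], [0.4108, -0.3463], [0.4621, -0.3773]] [ 0.4287 -0.3746]
0.0606 157.5
0.0344 58.8
0.0599 -31.2
0.0253 -121.2
obD [[0.4048, -0.3554], [0.4575, -0.3815], [0.4446, -0.4075], [0.392, -0.3837]] [ 0.4247 -0.3821]
0.0588 -26.3
0.0291 -116.4
0.0577 155.7
0.0311 65.6
openR [ 0.6013003 -0.2187349  0.072    ] [ 0.60241931 -0.21238295  0.072     ] openS [ 0.58404732 -0.36794005  0.058     ] [ 0.58320068 -0.36403661  0.058     ] purple [ 0.33114658 -0.22518569  0.08      ]
```

Request:
{"op": "play_rows", "data": {"series": [{"tx": -1.7,"ty": 2,"tz": 1.6},{"tx": -1.7,"ty": 2,"tz": 1.6},{"tx": -1.7,"ty": 2,"tz": 1.6},{"tx": -1.7,"ty": 2,"tz": 1.6},{"tx": -1.7,"ty": 2,"tz": 1.6},{},{}]}}

```text
schema error: expected keys wx, wy, wz, tx, ty, tz, gripper
```

```bash
python3 - <<'E'
from h import *
from plant import manip
o=manip.observe();print(o["t"],o["tool_pos"],o["q"],o["eef_rot"].round(3).tolist())
w=grab("wrist","c_wrist");s=grab("scene","c_scene");d=grab("side","c_side")
crop(s,140,150,160,130,5,"pics/c4.png")
crop(w,150,0,400,300,2,"pics/c5.png")
print(proj(w,(.546,.2415,.026)))
E
```

```text
1.25 [6.24991530e-01 3.84333593e-05 2.41563802e-01] [-1.78489681e-01  5.27488280e-01  1.43267431e+00  3.68376083e-06
  1.18140048e+00 -1.78491536e-01] [[1.0, 0.0, 0.0], [0.0, -1.0, -0.0], [0.0, 0.0, -1.0]]
[239.5028687 -20.3130137]
```

View pics/c4.png

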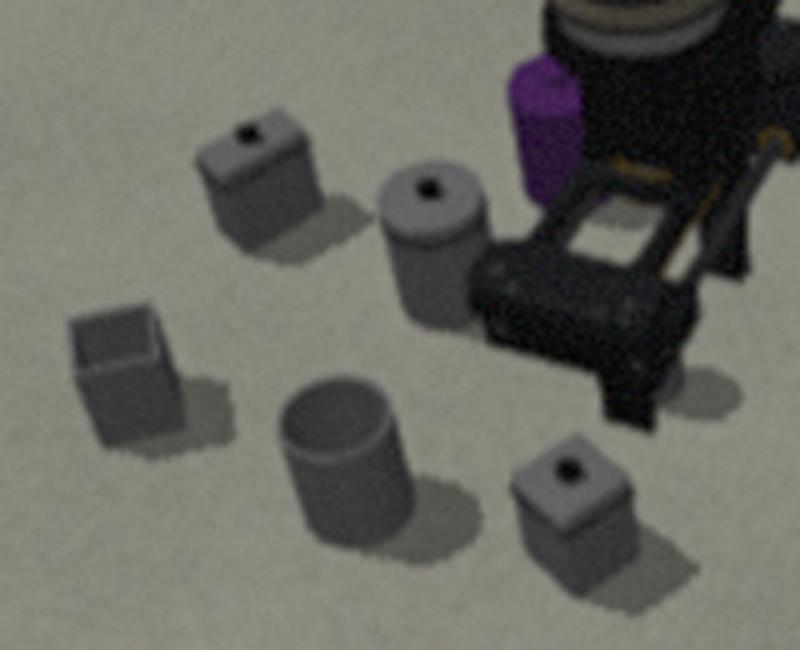

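View pics/c5.png

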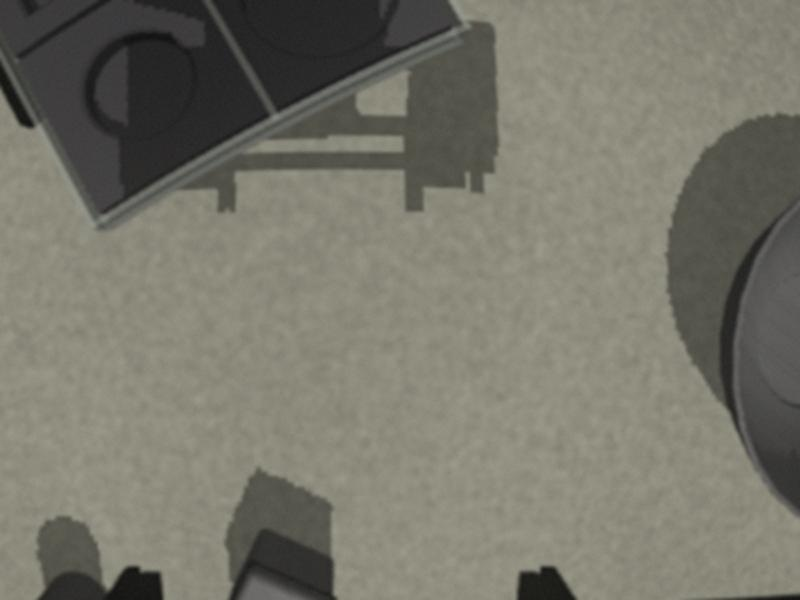

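All keys are needed in each row.

Request:
{"op": "play_rows", "data": {"series": [{"wx": 0,"wy": 0,"wz": 0,"tx": -1.7,"ty": 2,"tz": 1.6,"gripper": 1},{"wx": 0,"wy": 0,"wz": 0,"tx": -1.7,"ty": 2,"tz": 1.6,"gripper": 1},{"wx": 0,"wy": 0,"wz": 0,"tx": -1.7,"ty": 2,"tz": 1.6,"gripper": 1},{"wx": 0,"wy": 0,"wz": 0,"tx": -1.7,"ty": 2,"tz": 1.6,"gripper": 1},{"wx": 0,"wy": 0,"wz": 0,"tx": -1.7,"ty": 2,"tz": 1.6,"gripper": 1},{"wx": 0,"wy": 0,"wz": 0,"tx": 0,"ty": 0,"tz": 0,"gripper": 1},{"wx": 0,"wy": 0,"wz": 0,"tx": 0,"ty": 0,"tz": 0,"gripper": 1}]}}

```text
t: 2.1
tool_pos: [0.5401, 0.1002, 0.322]
eef_rot: [[1.0, 0.001, 0.002], [0.001, -1.0, -0.001], [0.002, 0.001, -1.0]]
contact_force: [-0.8, -0.5, 0.4]
opening: 0.998
```

```bash
python3 - <<'E'
from h import *
from plant import manip
o=manip.observe();print(o["t"],o["tool_pos"],o["q"],o["eef_rot"].round(3).tolist())
w=grab("wrist","c_wrist");s=grab("scene","c_scene");d=grab("side","c_side")
crop(s,140,150,160,130,5,"pics/c4.png")
crop(w,150,0,400,300,2,"pics/c5.png")
print(proj(w,(.546,.2415,.026)))
E
```

```text
2.1 [0.54013292 0.10020475 0.3220386 ] [-1.97445427e-02  3.36921705e-01  1.52182618e+00 -5.49293898e-04
  1.28111146e+00 -2.07367516e-02] [[1.0, 0.001, 0.002], [0.001, -1.0, -0.001], [0.002, 0.001, -1.0]]
[324.4104851   81.09355761]
```

View pics/c4.png

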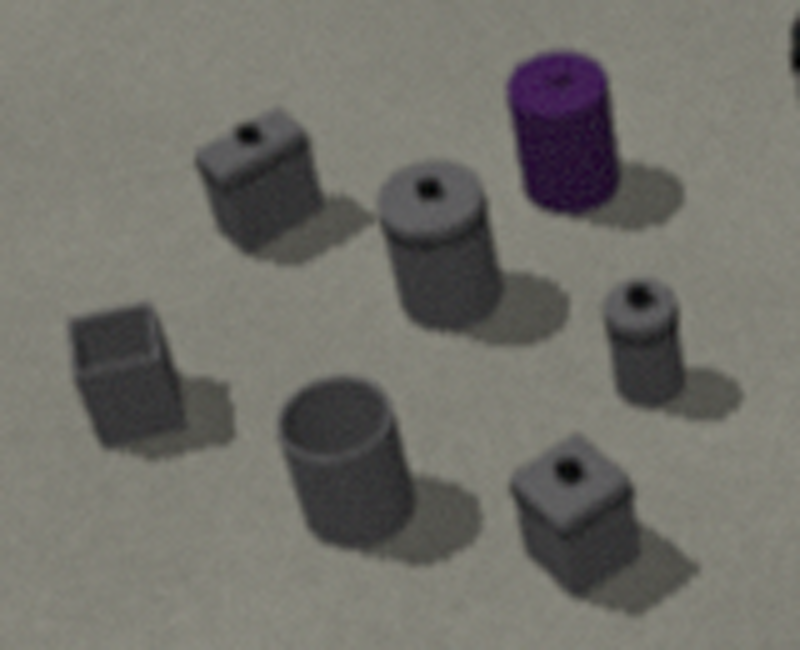

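View pics/c5.png

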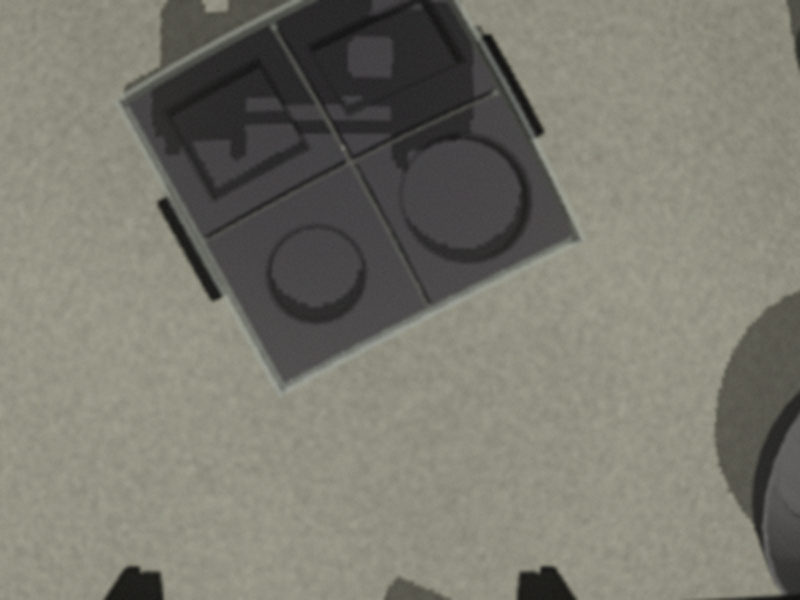

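```bash
python3 - <<'E'
from h import *
S=load("c_scene");D=load("c_side");W=load("c_wrist");S0=load("b_scene")
c=lambda u,v,x0,y0,s:((u+.5)/s-.5+x0,(v+.5)/s-.5+y0)
w=lambda u,v:c(u,v,150,0,2)
for n,P in [("sm",[(317,273)]),("la",[(465,198)]),("sq",[(168,115),(262,62),(308,145),(215,199)]),("ob",[(310,47),(433,2),(465,62),(350,108)]),("cross",[(350,157)])]:
    Q=np.array([onz(W,w(*p),.026)[:2] for p in P]);print(n,Q.round(4).tolist(),Q.mean(0).round(4))
    for i in range(len(Q)-1):
        d=Q[i+1]-Q[i];print(round(np.hypot(*d),4),round(np.degrees(np.arctan2(d[1],d[0])),1))
# box corners, rim heights by triangulation wrist/side/scene
for n,ww,ss,dd in [("A",(283,388),(145,103),(250,575)),("B",(124,100),(525,67),(55,345)),("D",(578,240),(208,437),(578,428))]:
    X,e=tri((W,w(*ww)),(S0,c(*ss,310,230,5)),(D,c(*dd,280,110,5)));print(n,X.round(4),np.round(e,4), onz(W,w(*ww),.03).round(4))
X,e=tri((D,c(324,130,240,250,4)),(S,c(638,297,140,150,5)));print("small",X.round(4),np.round(e,4))
X,e=tri((W,w(350,157)),(S0,c(383,258,310,230,5)));print("cross",X.round(4),np.round(e,4))
E
```

```text
sm [[0.5272, 0.1758]] [0.5272 0.1758]
la [[0.6138, 0.222]] [0.6138 0.222 ]
sq [[0.4392, 0.2743], [0.495, 0.3046], [0.522, 0.2523], [0.4675, 0.2212]] [0.4809 0.2631]
0.0635 28.5
0.0589 -62.6
0.0628 -150.3
ob [[0.523, 0.3134], [0.5954, 0.3446], [0.614, 0.3063], [0.5464, 0.2749]] [0.5697 0.3098]
0.0788 23.3
0.0426 -64.1
0.0746 -155.1
cross [[0.5464, 0.2449]] [0.5464 0.2449]
A [0.5038 0.1069 0.0266] [0.0028 0.0015 0.0018] [0.5069 0.1076 0.03  ]
B [0.4094 0.2864 0.0257] [0.0023 0.0011 0.0014] [0.413  0.2852 0.03  ]
D [0.6834 0.1999 0.0272] [0.0007 0.0011 0.0012] [0.6827 0.2005 0.03  ]
small [ 0.4665 -0.1095  0.0699] [0.0002 0.0002]
cross [0.5464 0.2471 0.0145] [0.0006 0.0006]
```

Request:
{"op": "play_rows", "data": {"series": [{"wx": 0,"wy": 0,"wz": 0,"tx": -0.92,"ty": -2.62,"tz": -1,"gripper": 1},{"wx": 0,"wy": 0,"wz": 0,"tx": -0.92,"ty": -2.62,"tz": -2.3,"gripper": 1},{"wx": 0,"wy": 0,"wz": 0,"tx": -0.92,"ty": -2.62,"tz": -2.3,"gripper": 1},{"wx": 0,"wy": 0,"wz": 0,"tx": -0.92,"ty": -2.62,"tz": -2.3,"gripper": 1},{"wx": 0,"wy": 0,"wz": 0,"tx": -0.92,"ty": -2.62,"tz": -2.3,"gripper": 1},{"wx": 0,"wy": 0,"wz": 0,"tx": -0.92,"ty": -2.62,"tz": -2.3,"gripper": 1},{"wx": 0,"wy": 0,"wz": 0,"tx": -0.92,"ty": -2.62,"tz": -2.3,"gripper": 1},{"wx": 0,"wy": 0,"wz": 0,"tx": -0.92,"ty": -2.63,"tz": -2.3,"gripper": 1},{"wx": 0,"wy": 0,"wz": 0,"tx": 0,"ty": 0,"tz": 0,"gripper": 1},{"wx": 0,"wy": 0,"wz": 0,"tx": 0,"ty": 0,"tz": 0,"gripper": 1}]}}

```text
t: 3.25
tool_pos: [0.4661, -0.1106, 0.1496]
eef_rot: [[1.0, -0.003, -0.002], [-0.003, -1.0, 0.001], [-0.002, -0.001, -1.0]]
contact_force: [0.3, 0.6, -0.0]
opening: 0.998
```

```bash
python3 - <<'E'
from h import *
w=grab("wrist","d_wrist")
print(proj(w,(.4665,-.1095,.073)))
E
```

```text
[320.74128903 261.64230779]
```

View pics/d_wrist.png

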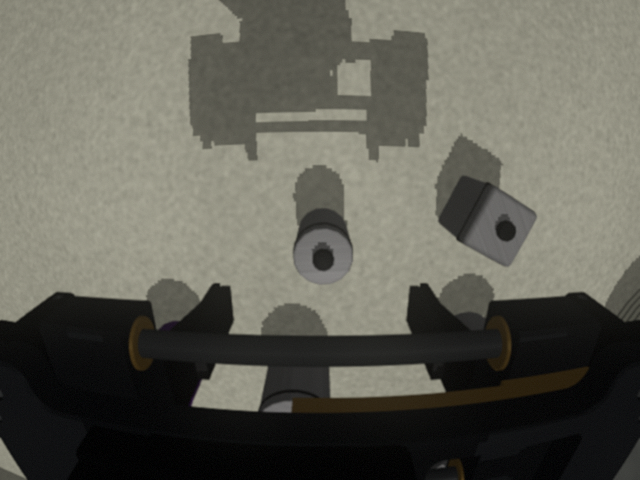

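Request:
{"op": "play_rows", "data": {"series": [{"wx": 0,"wy": 0,"wz": 0,"tx": 0.1,"ty": 0.2,"tz": -2,"gripper": 1},{"wx": 0,"wy": 0,"wz": 0,"tx": 0,"ty": 0,"tz": -2,"gripper": 1},{"wx": 0,"wy": 0,"wz": 0,"tx": 0,"ty": 0,"tz": -2,"gripper": 1},{"wx": 0,"wy": 0,"wz": 0,"tx": 0,"ty": 0,"tz": -2,"gripper": 1},{"wx": 0,"wy": 0,"wz": 0,"tx": 0,"ty": 0,"tz": -2,"gripper": 1},{"wx": 0,"wy": 0,"wz": 0,"tx": 0,"ty": 0,"tz": 0,"gripper": 0},{"wx": 0,"wy": 0,"wz": 0,"tx": 0,"ty": 0,"tz": 0,"gripper": 0},{"wx": 0,"wy": 0,"wz": 0,"tx": 0,"ty": 0,"tz": 0,"gripper": 0},{"wx": 0,"wy": 0,"wz": 0,"tx": 0,"ty": 0,"tz": 0,"gripper": 0},{"wx": 0,"wy": 0,"wz": 0,"tx": 0,"ty": 0,"tz": 0,"gripper": 0},{"wx": 0,"wy": 0,"wz": 0,"tx": 0,"ty": 0,"tz": 0,"gripper": 0},{"wx": 0,"wy": 0,"wz": 0,"tx": 0,"ty": 0,"tz": 0,"gripper": 0},{"wx": 0,"wy": 0,"wz": 0,"tx": 0,"ty": 0,"tz": 0,"gripper": 0}], "grip_force": 25}}

```text
t: 4.6
tool_pos: [0.4676, -0.1078, 0.0508]
eef_rot: [[1.0, -0.0, 0.001], [-0.0, -1.0, -0.0], [0.001, 0.0, -1.0]]
contact_force: [0.3, 0.6, 2.4]
opening: 0.454
```

Request:
{"op": "play_rows", "data": {"series": [{"wx": 0,"wy": 0,"wz": 0,"tx": 0,"ty": 0,"tz": 1,"gripper": 0},{"wx": 0,"wy": 0,"wz": 0,"tx": 0,"ty": 0,"tz": 2,"gripper": 0},{"wx": 0,"wy": 0,"wz": 0,"tx": 0,"ty": 0,"tz": 3,"gripper": 0},{"wx": 0,"wy": 0,"wz": 0,"tx": 0,"ty": 0,"tz": 3,"gripper": 0},{"wx": 0,"wy": 0,"wz": 0,"tx": 0.25,"ty": 1.3,"tz": 2,"gripper": 0},{"wx": 0,"wy": 0,"wz": 0,"tx": 0.6,"ty": 3,"tz": 0,"gripper": 0},{"wx": 0,"wy": 0,"wz": 0,"tx": 0.6,"ty": 3,"tz": 0,"gripper": 0},{"wx": 0,"wy": 0,"wz": 0,"tx": 0.6,"ty": 3,"tz": 0,"gripper": 0},{"wx": 0,"wy": 0,"wz": 0,"tx": 0.6,"ty": 3,"tz": 0,"gripper": 0},{"wx": 0,"wy": 0,"wz": 0,"tx": 0.6,"ty": 3,"tz": 0,"gripper": 0},{"wx": 0,"wy": 0,"wz": 0,"tx": 0.6,"ty": 3,"tz": 0,"gripper": 0},{"wx": 0,"wy": 0,"wz": 0,"tx": 0.6,"ty": 3,"tz": 0,"gripper": 0},{"wx": 0,"wy": 0,"wz": 0,"tx": 0.6,"ty": 3,"tz": 0,"gripper": 0},{"wx": 0,"wy": 0,"wz": 0,"tx": 0.6,"ty": 2,"tz": 0,"gripper": 0},{"wx": 0,"wy": 0,"wz": 0,"tx": 0.2,"ty": 1,"tz": 0,"gripper": 0},{"wx": 0,"wy": 0,"wz": 0,"tx": 0,"ty": 0,"tz": 0,"gripper": 0},{"wx": 0,"wy": 0,"wz": 0,"tx": 0,"ty": 0,"tz": 0,"gripper": 0}]}}

```text
t: 6.3
tool_pos: [0.5252, 0.1747, 0.1605]
eef_rot: [[1.0, 0.0, -0.001], [0.0, -1.0, -0.001], [-0.001, 0.001, -1.0]]
contact_force: [0.0, -0.0, -2.6]
opening: 0.451
```

```bash
python3 - <<'E'
from h import *
w=grab("wrist","e_wrist"); s=grab("scene","e_scene")
print(proj(w,(.526,.1755,.026)),proj(s,(.526,.1755,.026)))
crop(s,300,180,160,150,4,"pics/e1.png")
E
```

```text
[321.00942753 236.13614967] [361.07308978 264.37438728]
```

View pics/e_wrist.png

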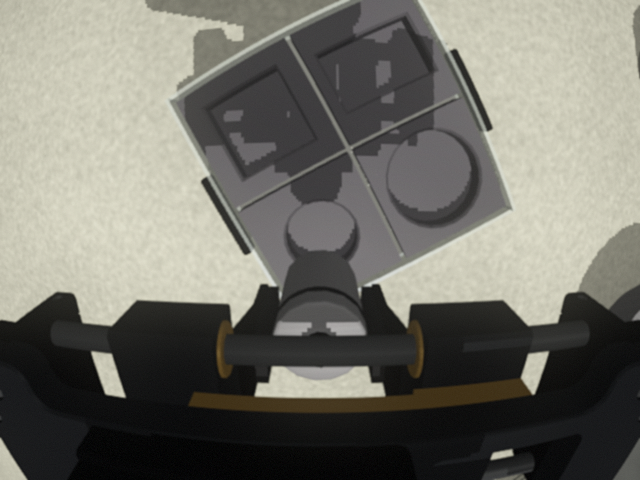

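View pics/e1.png

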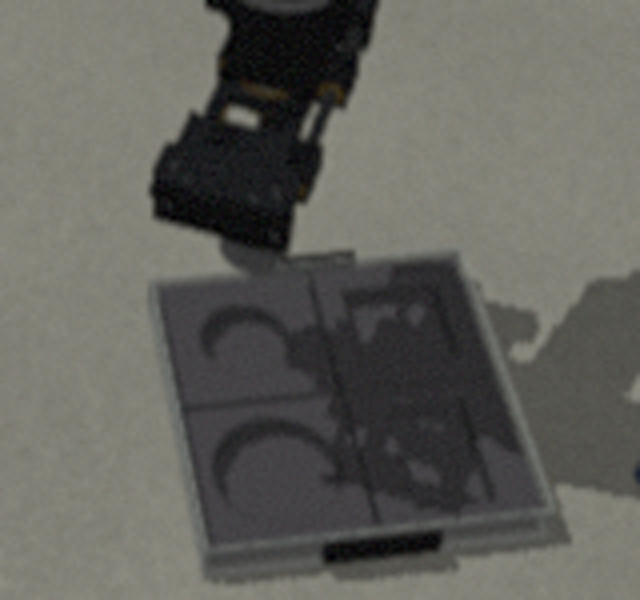

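Request:
{"op": "play_rows", "data": {"series": [{"wx": 0,"wy": 0,"wz": 0,"tx": 0.1,"ty": 0.1,"tz": -2,"gripper": 0},{"wx": 0,"wy": 0,"wz": 0,"tx": 0,"ty": 0,"tz": -2,"gripper": 0},{"wx": 0,"wy": 0,"wz": 0,"tx": 0,"ty": 0,"tz": -2,"gripper": 0},{"wx": 0,"wy": 0,"wz": 0,"tx": 0,"ty": 0,"tz": -2,"gripper": 0},{"wx": 0,"wy": 0,"wz": 0,"tx": 0,"ty": 0,"tz": -1,"gripper": 0},{"wx": 0,"wy": 0,"wz": 0,"tx": 0,"ty": 0,"tz": -0.6,"gripper": 0},{"wx": 0,"wy": 0,"wz": 0,"tx": 0,"ty": 0,"tz": -0.4,"gripper": 0},{"wx": 0,"wy": 0,"wz": 0,"tx": 0,"ty": 0,"tz": 0,"gripper": 0},{"wx": 0,"wy": 0,"wz": 0,"tx": 0,"ty": 0,"tz": 0,"gripper": 0}]}}

```text
t: 7.3
tool_pos: [0.5274, 0.1764, 0.0612]
eef_rot: [[1.0, 0.0, 0.001], [0.0, -1.0, 0.0], [0.001, -0.0, -1.0]]
contact_force: [0.7, 0.7, -0.6]
opening: 0.454
```

Request:
{"op": "play_rows", "data": {"series": [{"wx": 0,"wy": 0,"wz": 0,"tx": 0,"ty": 0,"tz": -0.15,"gripper": 0},{"wx": 0,"wy": 0,"wz": 0,"tx": 0,"ty": 0,"tz": 0,"gripper": 0},{"wx": 0,"wy": 0,"wz": 0,"tx": 0,"ty": 0,"tz": 0,"gripper": 0.7},{"wx": 0,"wy": 0,"wz": 0,"tx": 0,"ty": 0,"tz": 0,"gripper": 0.7},{"wx": 0,"wy": 0,"wz": 0,"tx": 0,"ty": 0,"tz": 0,"gripper": 0.7},{"wx": 0,"wy": 0,"wz": 0,"tx": 0,"ty": 0,"tz": 0,"gripper": 0.7},{"wx": 0,"wy": 0,"wz": 0,"tx": 0,"ty": 0,"tz": 1,"gripper": 0.7},{"wx": 0,"wy": 0,"wz": 0,"tx": 0,"ty": 0,"tz": 2,"gripper": 0.7},{"wx": 0,"wy": 0,"wz": 0,"tx": 0,"ty": 0,"tz": 3,"gripper": 0.7},{"wx": 0,"wy": 0,"wz": 0,"tx": 0,"ty": 0,"tz": 4,"gripper": 1},{"wx": 0,"wy": 0,"wz": 0,"tx": 0,"ty": 0,"tz": 0,"gripper": 1}]}}

```text
t: 8.4
tool_pos: [0.5305, 0.1769, 0.1646]
eef_rot: [[1.0, 0.0, 0.012], [0.0, -1.0, 0.001], [0.012, -0.001, -1.0]]
contact_force: [1.3, 0.2, -0.4]
opening: 0.808
```

```bash
python3 - <<'E'
from h import *
w=grab("wrist","f_wrist")
print(proj(w,(.526,.1755,.077)),proj(w,(.5906,-.089,.07)))
E
```

```text
[311.5079413  259.53522501] [375.18111991 489.05083879]
```

View pics/f_wrist.png

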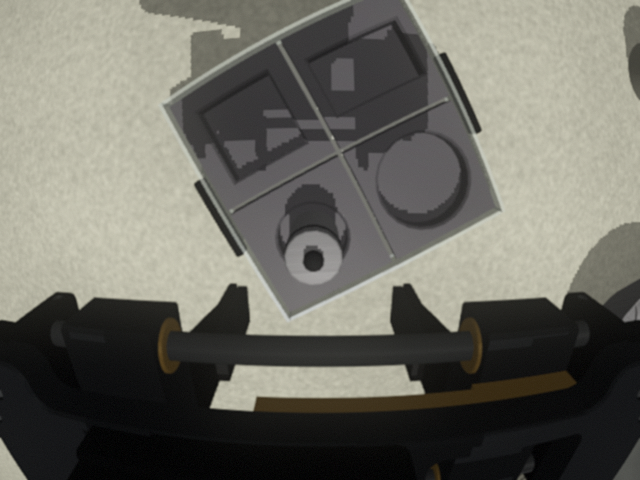

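Request:
{"op": "play_rows", "data": {"series": [{"wx": 0,"wy": 0,"wz": 0,"tx": 0.3,"ty": -1.2,"tz": 0,"gripper": 1},{"wx": 0,"wy": 0,"wz": -0.046,"tx": 0.7,"ty": -2.8,"tz": 0,"gripper": 1},{"wx": 0,"wy": 0,"wz": -0.046,"tx": 0.7,"ty": -2.8,"tz": 0,"gripper": 1},{"wx": 0,"wy": 0,"wz": -0.046,"tx": 0.7,"ty": -2.8,"tz": 0,"gripper": 1},{"wx": 0,"wy": 0,"wz": -0.046,"tx": 0.7,"ty": -2.8,"tz": 0,"gripper": 1},{"wx": 0,"wy": 0,"wz": -0.046,"tx": 0.7,"ty": -2.8,"tz": 0,"gripper": 1},{"wx": 0,"wy": 0,"wz": -0.046,"tx": 0.7,"ty": -2.8,"tz": 0,"gripper": 1},{"wx": 0,"wy": 0,"wz": -0.046,"tx": 0.7,"ty": -2.8,"tz": 0,"gripper": 1},{"wx": 0,"wy": 0,"wz": -0.046,"tx": 0.7,"ty": -2.8,"tz": 0,"gripper": 1},{"wx": 0,"wy": 0,"wz": -0.046,"tx": 0.4,"ty": -1.9,"tz": 0,"gripper": 1},{"wx": 0,"wy": 0,"wz": -0.048,"tx": 0.1,"ty": -0.9,"tz": 0,"gripper": 1},{"wx": 0,"wy": 0,"wz": 0,"tx": 0,"ty": 0,"tz": 0,"gripper": 1},{"wx": 0,"wy": 0,"wz": 0,"tx": 0,"ty": 0,"tz": 0,"gripper": 1}]}}

```text
t: 9.75
tool_pos: [0.59, -0.0875, 0.1582]
eef_rot: [[0.895, -0.446, -0.002], [-0.446, -0.895, 0.001], [-0.002, 0.0, -1.0]]
contact_force: [-0.2, -0.6, -1.1]
opening: 0.998
```

```bash
python3 - <<'E'
from h import *
w=grab("wrist","g_wrist")
print(proj(w,(.5907,-.089,.07)))
crop(w,220,180,200,150,4,"pics/g1.png")
E
```

```text
[322.3511363  258.28276737]
```

View pics/g1.png

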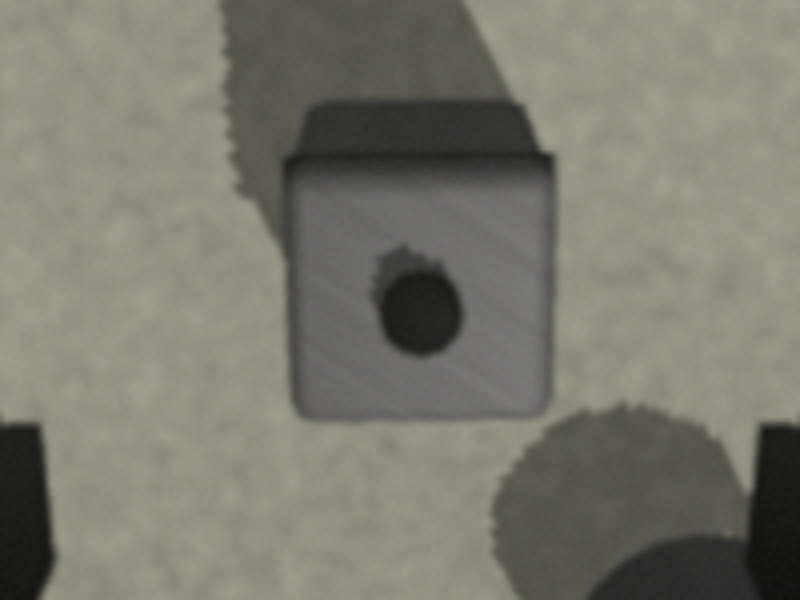

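Request:
{"op": "play_rows", "data": {"series": [{"wx": 0,"wy": 0,"wz": 0,"tx": 0.2,"ty": -0.2,"tz": -2,"gripper": 1},{"wx": 0,"wy": 0,"wz": 0,"tx": 0,"ty": 0,"tz": -2,"gripper": 1},{"wx": 0,"wy": 0,"wz": 0,"tx": 0,"ty": 0,"tz": -2,"gripper": 1},{"wx": 0,"wy": 0,"wz": 0,"tx": 0,"ty": 0,"tz": -2,"gripper": 1},{"wx": 0,"wy": 0,"wz": 0,"tx": 0,"ty": 0,"tz": -2,"gripper": 1},{"wx": 0,"wy": 0,"wz": 0,"tx": 0,"ty": 0,"tz": -0.8,"gripper": 1},{"wx": 0,"wy": 0,"wz": 0,"tx": 0,"ty": 0,"tz": 0,"gripper": 0},{"wx": 0,"wy": 0,"wz": 0,"tx": 0,"ty": 0,"tz": 0,"gripper": 0},{"wx": 0,"wy": 0,"wz": 0,"tx": 0,"ty": 0,"tz": 0,"gripper": 0},{"wx": 0,"wy": 0,"wz": 0,"tx": 0,"ty": 0,"tz": 0,"gripper": 0},{"wx": 0,"wy": 0,"wz": 0,"tx": 0,"ty": 0,"tz": 0,"gripper": 0},{"wx": 0,"wy": 0,"wz": 0,"tx": 0,"ty": 0,"tz": 0,"gripper": 0},{"wx": 0,"wy": 0,"wz": 0,"tx": 0,"ty": 0,"tz": 0,"gripper": 0}]}}

```text
t: 11.1
tool_pos: [0.593, -0.0897, 0.0515]
eef_rot: [[0.895, -0.446, 0.0], [-0.446, -0.895, -0.0], [0.0, -0.0, -1.0]]
contact_force: [-0.3, -0.2, 3.0]
opening: 0.525
```

Request:
{"op": "play_rows", "data": {"series": [{"wx": 0,"wy": 0,"wz": 0,"tx": 0,"ty": 0,"tz": 1,"gripper": 0},{"wx": 0,"wy": 0,"wz": 0,"tx": 0,"ty": 0,"tz": 2,"gripper": 0},{"wx": 0,"wy": 0,"wz": 0,"tx": 0,"ty": 0,"tz": 3,"gripper": 0},{"wx": 0,"wy": 0,"wz": 0,"tx": 0,"ty": 0,"tz": 3,"gripper": 0},{"wx": 0,"wy": 0,"wz": 0,"tx": 0,"ty": 0,"tz": 3,"gripper": 0},{"wx": 0,"wy": 0,"wz": -0.027,"tx": -0.45,"ty": 1.4,"tz": 0,"gripper": 0},{"wx": 0,"wy": 0,"wz": -0.06,"tx": -1.02,"ty": 3.2,"tz": 0,"gripper": 0},{"wx": 0,"wy": 0,"wz": -0.06,"tx": -1.02,"ty": 3.2,"tz": 0,"gripper": 0},{"wx": 0,"wy": 0,"wz": -0.06,"tx": -1.02,"ty": 3.2,"tz": 0,"gripper": 0},{"wx": 0,"wy": 0,"wz": -0.06,"tx": -1.02,"ty": 3.2,"tz": 0,"gripper": 0},{"wx": 0,"wy": 0,"wz": -0.06,"tx": -1.02,"ty": 3.2,"tz": 0,"gripper": 0},{"wx": 0,"wy": 0,"wz": -0.06,"tx": -1.02,"ty": 3.2,"tz": 0,"gripper": 0},{"wx": 0,"wy": 0,"wz": -0.06,"tx": -1.02,"ty": 3.2,"tz": 0,"gripper": 0},{"wx": 0,"wy": 0,"wz": -0.06,"tx": -1.02,"ty": 3.2,"tz": 0,"gripper": 0},{"wx": 0,"wy": 0,"wz": -0.06,"tx": -1.02,"ty": 3.2,"tz": 0,"gripper": 0},{"wx": 0,"wy": 0,"wz": -0.06,"tx": -1.02,"ty": 3.2,"tz": 0,"gripper": 0},{"wx": 0,"wy": 0,"wz": 0,"tx": -0.65,"ty": 2,"tz": 0,"gripper": 0},{"wx": 0,"wy": 0,"wz": 0,"tx": 0,"ty": 0,"tz": 0,"gripper": 0},{"wx": 0,"wy": 0,"wz": 0,"tx": 0,"ty": 0,"tz": 0,"gripper": 0}]}}

```text
t: 13.0
tool_pos: [0.4796, 0.2644, 0.1713]
eef_rot: [[0.465, -0.885, 0.0], [-0.885, -0.465, -0.0], [0.0, 0.0, -1.0]]
contact_force: [0.3, 0.1, -2.1]
opening: 0.528
```

```bash
python3 - <<'E'
from h import *
w=grab("wrist","i_wrist")
u=np.array([.886,.463,0]);v=np.array([-.463,.886,0]);c0=np.array([.4795,.264,.026])
im=w["img"][:,:,::-1].copy()
P=[proj(w,c0+.031*(a*u+b*v)) for a,b in((1,1),(1,-1),(-1,-1),(-1,1))]
cv2.polylines(im,[np.int32(np.round(P))],True,(0,0,255),1)
cv2.imwrite("pics/i1.png",im)
E
```

```text
(no output)
```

View pics/i1.png

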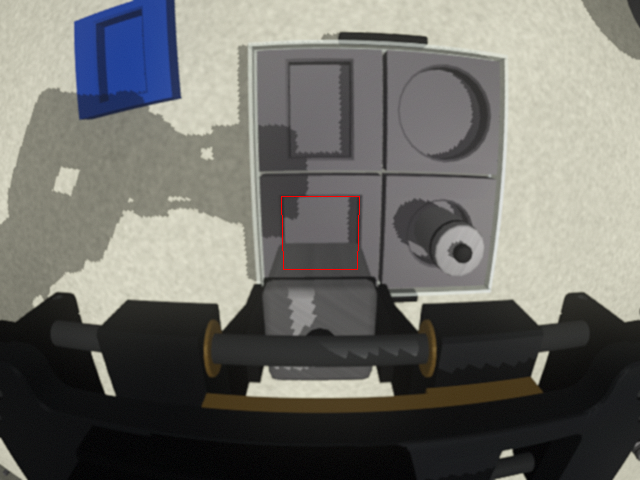

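Request:
{"op": "play_rows", "data": {"series": [{"wx": 0,"wy": 0,"wz": 0,"tx": 0,"ty": 0,"tz": -2,"gripper": 0},{"wx": 0,"wy": 0,"wz": 0,"tx": 0,"ty": 0,"tz": -2,"gripper": 0},{"wx": 0,"wy": 0,"wz": 0,"tx": 0,"ty": 0,"tz": -2,"gripper": 0},{"wx": 0,"wy": 0,"wz": 0,"tx": 0,"ty": 0,"tz": -2,"gripper": 0},{"wx": 0,"wy": 0,"wz": 0,"tx": 0,"ty": 0,"tz": -2,"gripper": 0},{"wx": 0,"wy": 0,"wz": 0,"tx": 0,"ty": 0,"tz": -0.7,"gripper": 0},{"wx": 0,"wy": 0,"wz": 0,"tx": 0,"ty": 0,"tz": -0.4,"gripper": 0},{"wx": 0,"wy": 0,"wz": 0,"tx": 0,"ty": 0,"tz": -0.1,"gripper": 0},{"wx": 0,"wy": 0,"wz": 0,"tx": 0,"ty": 0,"tz": 0,"gripper": 0},{"wx": 0,"wy": 0,"wz": 0,"tx": 0,"ty": 0,"tz": 0,"gripper": 0}]}}

```text
t: 14.05
tool_pos: [0.4805, 0.2644, 0.0598]
eef_rot: [[0.463, -0.886, 0.002], [-0.886, -0.463, 0.001], [0.0, -0.002, -1.0]]
contact_force: [-0.6, 0.1, -1.9]
opening: 0.524
```

Request:
{"op": "play_rows", "data": {"series": [{"wx": 0,"wy": 0,"wz": 0,"tx": 0,"ty": 0,"tz": -0.1,"gripper": 0},{"wx": 0,"wy": 0,"wz": 0,"tx": 0,"ty": 0,"tz": 0,"gripper": 0.75},{"wx": 0,"wy": 0,"wz": 0,"tx": 0,"ty": 0,"tz": 0,"gripper": 0.75},{"wx": 0,"wy": 0,"wz": 0,"tx": 0,"ty": 0,"tz": 0,"gripper": 0.75},{"wx": 0,"wy": 0,"wz": 0,"tx": 0,"ty": 0,"tz": 0,"gripper": 0.75},{"wx": 0,"wy": 0,"wz": 0,"tx": 0,"ty": 0,"tz": 1,"gripper": 0.75},{"wx": 0,"wy": 0,"wz": 0,"tx": 0,"ty": 0,"tz": 2,"gripper": 0.75},{"wx": 0,"wy": 0,"wz": 0,"tx": 0,"ty": 0,"tz": 3,"gripper": 0.75},{"wx": 0,"wy": 0,"wz": 0,"tx": 0,"ty": 0,"tz": 4,"gripper": 1},{"wx": 0,"wy": 0,"wz": 0,"tx": 0,"ty": 0,"tz": 2,"gripper": 1},{"wx": 0,"wy": 0,"wz": 0,"tx": 0,"ty": 0,"tz": 0,"gripper": 1},{"wx": 0,"wy": 0,"wz": 0,"tx": 0,"ty": 0,"tz": 0,"gripper": 1}]}}

```text
t: 15.25
tool_pos: [0.4797, 0.2643, 0.1785]
eef_rot: [[0.463, -0.886, 0.001], [-0.886, -0.463, 0.0], [0.0, -0.001, -1.0]]
contact_force: [-0.2, 0.6, -1.2]
opening: 0.971
```

```bash
python3 - <<'E'
from h import *
w=grab("wrist","j_wrist")
print(proj(w,(.4795,.264,.077)))
E
```

```text
[320.32791655 250.73892312]
```

View pics/j_wrist.png

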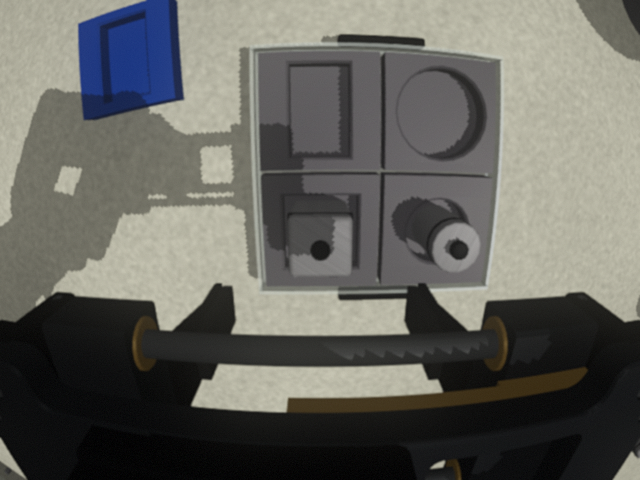

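Request:
{"op": "play_rows", "data": {"series": [{"wx": 0,"wy": 0,"wz": -0.03,"tx": -0.1,"ty": -1.3,"tz": 0,"gripper": 1},{"wx": 0,"wy": 0,"wz": -0.05,"tx": -0.3,"ty": -3.5,"tz": 0,"gripper": 1},{"wx": 0,"wy": 0,"wz": -0.05,"tx": -0.3,"ty": -3.5,"tz": 0,"gripper": 1},{"wx": 0,"wy": 0,"wz": -0.05,"tx": -0.3,"ty": -3.5,"tz": 0,"gripper": 1},{"wx": 0,"wy": 0,"wz": -0.05,"tx": -0.3,"ty": -3.5,"tz": 0,"gripper": 1},{"wx": 0,"wy": 0,"wz": -0.05,"tx": -0.3,"ty": -3.5,"tz": 0,"gripper": 1},{"wx": 0,"wy": 0,"wz": -0.05,"tx": -0.3,"ty": -3.5,"tz": 0,"gripper": 1},{"wx": 0,"wy": 0,"wz": -0.05,"tx": -0.3,"ty": -3.5,"tz": 0,"gripper": 1},{"wx": 0,"wy": 0,"wz": -0.05,"tx": -0.3,"ty": -3.5,"tz": 0,"gripper": 1},{"wx": 0,"wy": 0,"wz": -0.05,"tx": -0.3,"ty": -3.5,"tz": 0,"gripper": 1},{"wx": 0,"wy": 0,"wz": -0.05,"tx": -0.3,"ty": -3.5,"tz": 0,"gripper": 1},{"wx": 0,"wy": 0,"wz": -0.05,"tx": -0.3,"ty": -3.5,"tz": 0,"gripper": 1},{"wx": 0,"wy": 0,"wz": -0.05,"tx": -0.3,"ty": -3.5,"tz": 0,"gripper": 1},{"wx": 0,"wy": 0,"wz": -0.05,"tx": -0.3,"ty": -3.5,"tz": 0,"gripper": 1},{"wx": 0,"wy": 0,"wz": -0.05,"tx": -0.3,"ty": -3.5,"tz": 0,"gripper": 1},{"wx": 0,"wy": 0,"wz": -0.05,"tx": -0.3,"ty": -3.5,"tz": 0,"gripper": 1},{"wx": 0,"wy": 0,"wz": -0.05,"tx": -0.3,"ty": -3.5,"tz": 0,"gripper": 1},{"wx": 0,"wy": 0,"wz": -0.05,"tx": -0.3,"ty": -3.5,"tz": 0,"gripper": 1},{"wx": 0,"wy": 0,"wz": -0.05,"tx": -0.3,"ty": -2.5,"tz": 0,"gripper": 1},{"wx": 0,"wy": 0,"wz": 0,"tx": 0,"ty": 0,"tz": 0,"gripper": 1}]}}

```text
t: 17.3
tool_pos: [0.4235, -0.3725, 0.1767]
eef_rot: [[-0.438, -0.899, -0.001], [-0.899, 0.438, -0.001], [0.001, 0.0, -1.0]]
contact_force: [-0.5, 0.9, -0.1]
opening: 1.002
```

Request:
{"op": "play_rows", "data": {"series": [{"wx": 0,"wy": 0,"wz": 0,"tx": 0,"ty": -0.5,"tz": -1.5,"gripper": 1},{"wx": 0,"wy": 0,"wz": 0,"tx": 0,"ty": 0,"tz": 0,"gripper": 1},{"wx": 0,"wy": 0,"wz": 0,"tx": 0,"ty": 0,"tz": 0,"gripper": 1}]}}

```text
t: 17.6
tool_pos: [0.4241, -0.3718, 0.1617]
eef_rot: [[-0.433, -0.902, -0.002], [-0.902, 0.433, 0.003], [-0.002, 0.004, -1.0]]
contact_force: [-0.0, 0.6, 0.3]
opening: 0.997
```

```bash
python3 - <<'E'
from h import *
w=grab("wrist","k_wrist")
print(proj(w,(.4239,-.3785,.07)))
crop(w,220,180,200,150,4,"pics/k1.png")
E
```

```text
[329.28424746 250.17332622]
```

View pics/k1.png

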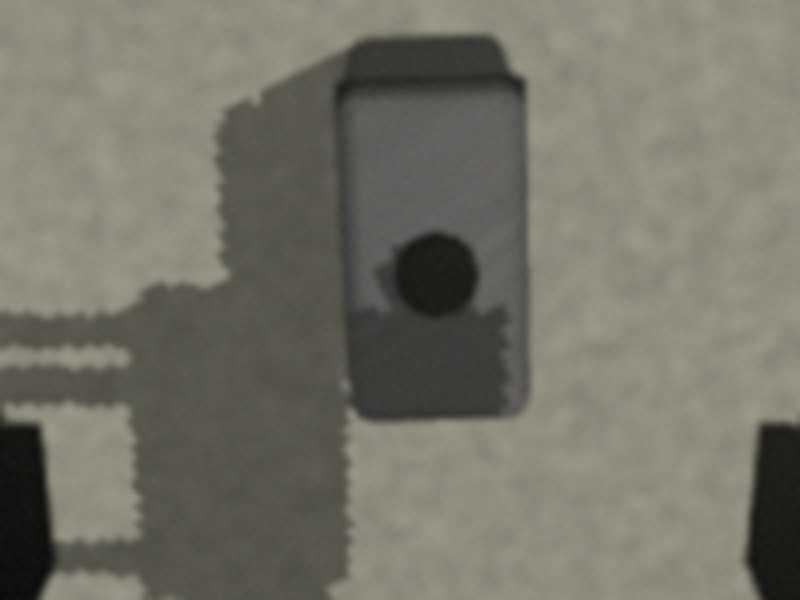

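View pics/k_wrist.png

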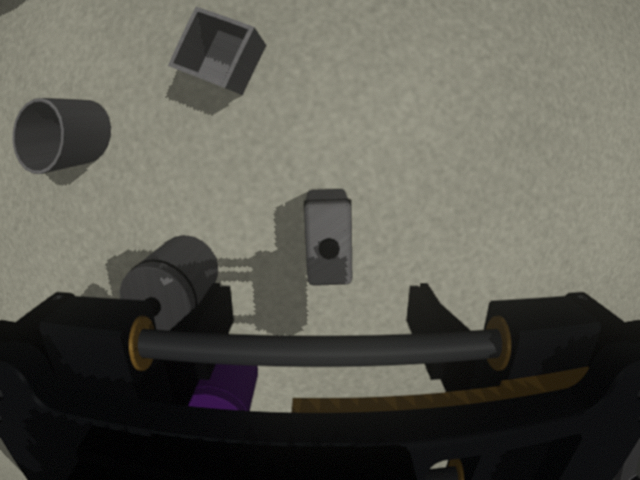

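Request:
{"op": "play_rows", "data": {"series": [{"wx": 0,"wy": 0,"wz": 0,"tx": 0.1,"ty": -0.7,"tz": 0,"gripper": 0.8},{"wx": 0,"wy": 0,"wz": 0,"tx": 0,"ty": 0,"tz": -2,"gripper": 0.8},{"wx": 0,"wy": 0,"wz": 0,"tx": 0,"ty": 0,"tz": -2,"gripper": 0.8},{"wx": 0,"wy": 0,"wz": 0,"tx": 0,"ty": 0,"tz": -1,"gripper": 0.8},{"wx": 0,"wy": 0,"wz": 0,"tx": 0,"ty": 0,"tz": 0,"gripper": 0.8},{"wx": 0,"wy": 0,"wz": 0,"tx": 0,"ty": 0,"tz": 0,"gripper": 0.8}]}}

```text
t: 18.25
tool_pos: [0.4263, -0.3809, 0.1134]
eef_rot: [[-0.433, -0.901, 0.0], [-0.901, 0.433, -0.001], [0.0, -0.001, -1.0]]
contact_force: [1.3, -0.5, -0.0]
opening: 0.801
```

Request:
{"op": "play_rows", "data": {"series": [{"wx": 0,"wy": 0,"wz": 0,"tx": -0.1,"ty": 0.15,"tz": -2,"gripper": 0.8},{"wx": 0,"wy": 0,"wz": 0,"tx": 0,"ty": 0,"tz": -2,"gripper": 0.8},{"wx": 0,"wy": 0,"wz": 0,"tx": 0,"ty": 0,"tz": -2,"gripper": 0.8},{"wx": 0,"wy": 0,"wz": 0,"tx": 0,"ty": 0,"tz": -0.2,"gripper": 0.8},{"wx": 0,"wy": 0,"wz": 0,"tx": 0,"ty": 0,"tz": 0,"gripper": 0},{"wx": 0,"wy": 0,"wz": 0,"tx": 0,"ty": 0,"tz": 0,"gripper": 0},{"wx": 0,"wy": 0,"wz": 0,"tx": 0,"ty": 0,"tz": 0,"gripper": 0},{"wx": 0,"wy": 0,"wz": 0,"tx": 0,"ty": 0,"tz": 0,"gripper": 0},{"wx": 0,"wy": 0,"wz": 0,"tx": 0,"ty": 0,"tz": 0,"gripper": 0},{"wx": 0,"wy": 0,"wz": 0,"tx": 0,"ty": 0,"tz": 0,"gripper": 0},{"wx": 0,"wy": 0,"wz": 0,"tx": 0,"ty": 0,"tz": 0,"gripper": 0}]}}

```text
t: 19.35
tool_pos: [0.425, -0.3793, 0.0514]
eef_rot: [[-0.433, -0.901, 0.0], [-0.901, 0.433, -0.0], [0.0, -0.001, -1.0]]
contact_force: [0.4, 0.8, 2.7]
opening: 0.364
```

Request:
{"op": "play_rows", "data": {"series": [{"wx": 0,"wy": 0,"wz": 0,"tx": 0,"ty": 0,"tz": 1,"gripper": 0},{"wx": 0,"wy": 0,"wz": 0,"tx": 0,"ty": 0,"tz": 2,"gripper": 0},{"wx": 0,"wy": 0,"wz": 0,"tx": 0,"ty": 0,"tz": 3,"gripper": 0},{"wx": 0,"wy": 0,"wz": 0,"tx": 0,"ty": 0,"tz": 3,"gripper": 0},{"wx": 0,"wy": 0,"wz": 0,"tx": 0,"ty": 0,"tz": 3,"gripper": 0},{"wx": 0,"wy": 0,"wz": 0.03,"tx": 0.4,"ty": 1.8,"tz": 0,"gripper": 0},{"wx": 0,"wy": 0,"wz": 0.05,"tx": 0.73,"ty": 3.5,"tz": 0,"gripper": 0},{"wx": 0,"wy": 0,"wz": 0.05,"tx": 0.73,"ty": 3.5,"tz": 0,"gripper": 0},{"wx": 0,"wy": 0,"wz": 0.05,"tx": 0.73,"ty": 3.5,"tz": 0,"gripper": 0},{"wx": 0,"wy": 0,"wz": 0.05,"tx": 0.73,"ty": 3.5,"tz": 0,"gripper": 0},{"wx": 0,"wy": 0,"wz": 0.05,"tx": 0.73,"ty": 3.5,"tz": 0,"gripper": 0},{"wx": 0,"wy": 0,"wz": 0.05,"tx": 0.73,"ty": 3.5,"tz": 0,"gripper": 0},{"wx": 0,"wy": 0,"wz": 0.05,"tx": 0.73,"ty": 3.5,"tz": 0,"gripper": 0},{"wx": 0,"wy": 0,"wz": 0.05,"tx": 0.73,"ty": 3.5,"tz": 0,"gripper": 0},{"wx": 0,"wy": 0,"wz": 0.05,"tx": 0.73,"ty": 3.5,"tz": 0,"gripper": 0},{"wx": 0,"wy": 0,"wz": 0.05,"tx": 0.73,"ty": 3.5,"tz": 0,"gripper": 0},{"wx": 0,"wy": 0,"wz": 0.05,"tx": 0.73,"ty": 3.5,"tz": 0,"gripper": 0},{"wx": 0,"wy": 0,"wz": 0.05,"tx": 0.73,"ty": 3.5,"tz": 0,"gripper": 0},{"wx": 0,"wy": 0,"wz": 0,"tx": 0.4,"ty": 1.5,"tz": 0,"gripper": 0},{"wx": 0,"wy": 0,"wz": 0,"tx": 0,"ty": 0,"tz": 0,"gripper": 0}]}}

```text
t: 21.35
tool_pos: [0.5193, 0.0762, 0.1701]
eef_rot: [[0.185, -0.983, -0.002], [-0.983, -0.185, 0.0], [-0.001, 0.002, -1.0]]
contact_force: [-0.5, 0.0, -2.6]
opening: 0.369
```

Request:
{"op": "play_rows", "data": {"series": [{"wx": 0,"wy": 0,"wz": 0.025,"tx": 0.3,"ty": 1.5,"tz": 0,"gripper": 0},{"wx": 0,"wy": 0,"wz": 0.045,"tx": 0.65,"ty": 3.2,"tz": 0,"gripper": 0},{"wx": 0,"wy": 0,"wz": 0.045,"tx": 0.65,"ty": 3.2,"tz": 0,"gripper": 0},{"wx": 0,"wy": 0,"wz": 0.045,"tx": 0.65,"ty": 3.2,"tz": 0,"gripper": 0},{"wx": 0,"wy": 0,"wz": 0.045,"tx": 0.65,"ty": 3.2,"tz": 0,"gripper": 0},{"wx": 0,"wy": 0,"wz": 0.045,"tx": 0.65,"ty": 3.2,"tz": 0,"gripper": 0},{"wx": 0,"wy": 0,"wz": 0.045,"tx": 0.65,"ty": 3.2,"tz": 0,"gripper": 0},{"wx": 0,"wy": 0,"wz": 0,"tx": 0.4,"ty": 2,"tz": 0,"gripper": 0},{"wx": 0,"wy": 0,"wz": 0,"tx": 0.2,"ty": 0.8,"tz": 0,"gripper": 0},{"wx": 0,"wy": 0,"wz": 0,"tx": 0,"ty": 0,"tz": 0,"gripper": 0},{"wx": 0,"wy": 0,"wz": 0,"tx": 0,"ty": 0,"tz": 0,"gripper": 0},{"wx": 0,"wy": 0,"wz": 0,"tx": 0,"ty": 0,"tz": 0,"gripper": 0}]}}

```text
t: 22.55
tool_pos: [0.5682, 0.3073, 0.1708]
eef_rot: [[0.458, -0.889, -0.001], [-0.889, -0.458, -0.001], [0.0, 0.001, -1.0]]
contact_force: [1.0, 1.3, -1.9]
opening: 0.369
```

```bash
python3 - <<'E'
from h import *
w=grab("wrist","l_wrist")
u=np.array([.886,.463,0]);v=np.array([-.463,.886,0]);c0=np.array([.568,.3105,.026])
im=w["img"][:,:,::-1].copy()
P=[proj(w,c0+.038*a*u+.024*b*v) for a,b in((1,1),(1,-1),(-1,-1),(-1,1))]
cv2.polylines(im,[np.int32(np.round(P))],True,(0,0,255),1)
cv2.imwrite("pics/l1.png",im)
E
```

```text
(no output)
```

View pics/l1.png

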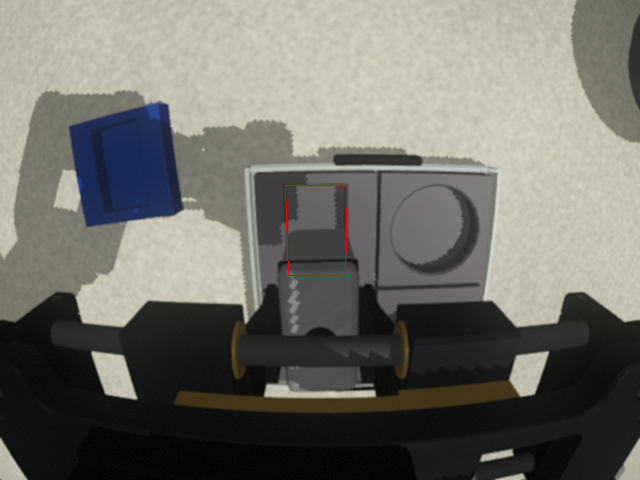

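Request:
{"op": "play_rows", "data": {"series": [{"wx": 0,"wy": 0,"wz": 0,"tx": 0,"ty": 0.3,"tz": -2,"gripper": 0},{"wx": 0,"wy": 0,"wz": 0,"tx": 0,"ty": 0,"tz": -2,"gripper": 0},{"wx": 0,"wy": 0,"wz": 0,"tx": 0,"ty": 0,"tz": -2,"gripper": 0},{"wx": 0,"wy": 0,"wz": 0,"tx": 0,"ty": 0,"tz": -1,"gripper": 0},{"wx": 0,"wy": 0,"wz": 0,"tx": 0,"ty": 0,"tz": 0,"gripper": 0},{"wx": 0,"wy": 0,"wz": 0,"tx": 0,"ty": 0,"tz": 0,"gripper": 0}]}}

```text
t: 23.2
tool_pos: [0.569, 0.3116, 0.1016]
eef_rot: [[0.458, -0.889, 0.001], [-0.889, -0.458, 0.0], [0.0, -0.001, -1.0]]
contact_force: [0.1, 0.1, -2.8]
opening: 0.369
```

Request:
{"op": "play_rows", "data": {"series": [{"wx": 0,"wy": 0,"wz": 0,"tx": 0,"ty": 0,"tz": -2,"gripper": 0},{"wx": 0,"wy": 0,"wz": 0,"tx": 0,"ty": 0,"tz": -1.2,"gripper": 0},{"wx": 0,"wy": 0,"wz": 0,"tx": 0,"ty": 0,"tz": -0.7,"gripper": 0},{"wx": 0,"wy": 0,"wz": 0,"tx": 0,"ty": 0,"tz": -0.3,"gripper": 0},{"wx": 0,"wy": 0,"wz": 0,"tx": 0,"ty": 0,"tz": 0,"gripper": 0},{"wx": 0,"wy": 0,"wz": 0,"tx": 0,"ty": 0,"tz": 0,"gripper": 0}]}}

```text
t: 23.8
tool_pos: [0.569, 0.312, 0.0596]
eef_rot: [[0.459, -0.888, 0.001], [-0.888, -0.459, 0.0], [0.0, -0.001, -1.0]]
contact_force: [-0.1, 0.1, -1.8]
opening: 0.369
```

Request:
{"op": "play_rows", "data": {"series": [{"wx": 0,"wy": 0,"wz": 0,"tx": 0,"ty": 0,"tz": -0.1,"gripper": 0},{"wx": 0,"wy": 0,"wz": 0,"tx": 0,"ty": 0,"tz": 0,"gripper": 0.6},{"wx": 0,"wy": 0,"wz": 0,"tx": 0,"ty": 0,"tz": 0,"gripper": 0.6},{"wx": 0,"wy": 0,"wz": 0,"tx": 0,"ty": 0,"tz": 0,"gripper": 0.6},{"wx": 0,"wy": 0,"wz": 0,"tx": 0,"ty": 0,"tz": 0,"gripper": 0.6},{"wx": 0,"wy": 0,"wz": 0,"tx": 0,"ty": 0,"tz": 1,"gripper": 0.6},{"wx": 0,"wy": 0,"wz": 0,"tx": 0,"ty": 0,"tz": 2,"gripper": 0.6},{"wx": 0,"wy": 0,"wz": 0,"tx": 0,"ty": 0,"tz": 3,"gripper": 0.6},{"wx": 0,"wy": 0,"wz": 0,"tx": 0,"ty": 0,"tz": 4,"gripper": 1},{"wx": 0,"wy": 0,"wz": 0,"tx": 0,"ty": 0,"tz": 2,"gripper": 1},{"wx": 0,"wy": 0,"wz": 0,"tx": 0,"ty": 0,"tz": 0,"gripper": 1},{"wx": 0,"wy": 0,"wz": 0,"tx": 0,"ty": 0,"tz": 0,"gripper": 1}]}}

```text
t: 25.0
tool_pos: [0.5684, 0.3118, 0.1786]
eef_rot: [[0.459, -0.888, 0.001], [-0.888, -0.459, 0.0], [0.0, -0.001, -1.0]]
contact_force: [0.4, -1.0, -0.4]
opening: 0.876
```

```bash
python3 - <<'E'
from h import *
w=grab("wrist","m_wrist")
print(proj(w,(.568,.3105,.077)))
E
```

```text
[321.49633144 251.4817284 ]
```

View pics/m_wrist.png

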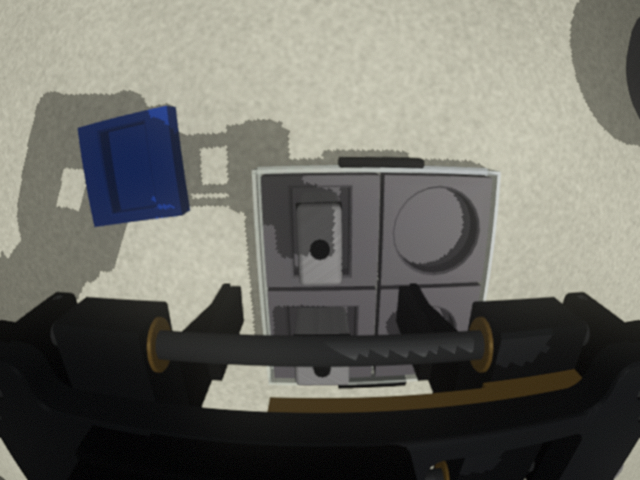

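Request:
{"op": "play_rows", "data": {"series": [{"wx": 0,"wy": 0,"wz": 0,"tx": -0.3,"ty": -1.3,"tz": 0,"gripper": 1},{"wx": 0,"wy": 0,"wz": 0,"tx": -0.74,"ty": -3.3,"tz": 0,"gripper": 1},{"wx": 0,"wy": 0,"wz": 0,"tx": -0.74,"ty": -3.3,"tz": 0,"gripper": 1},{"wx": 0,"wy": 0,"wz": 0,"tx": -0.74,"ty": -3.3,"tz": 0,"gripper": 1},{"wx": 0,"wy": 0,"wz": 0,"tx": -0.74,"ty": -3.3,"tz": 0,"gripper": 1},{"wx": 0,"wy": 0,"wz": 0,"tx": -0.74,"ty": -3.3,"tz": 0,"gripper": 1},{"wx": 0,"wy": 0,"wz": 0,"tx": -0.74,"ty": -3.3,"tz": 0,"gripper": 1},{"wx": 0,"wy": 0,"wz": 0,"tx": -0.74,"ty": -3.3,"tz": 0,"gripper": 1},{"wx": 0,"wy": 0,"wz": 0,"tx": -0.74,"ty": -3.3,"tz": 0,"gripper": 1},{"wx": 0,"wy": 0,"wz": 0,"tx": -0.74,"ty": -3.3,"tz": 0,"gripper": 1},{"wx": 0,"wy": 0,"wz": 0,"tx": -0.74,"ty": -3.3,"tz": 0,"gripper": 1},{"wx": 0,"wy": 0,"wz": 0,"tx": -0.74,"ty": -3.3,"tz": 0,"gripper": 1},{"wx": 0,"wy": 0,"wz": 0,"tx": -0.74,"ty": -3.3,"tz": 0,"gripper": 1},{"wx": 0,"wy": 0,"wz": 0,"tx": -0.74,"ty": -3.3,"tz": 0,"gripper": 1},{"wx": 0,"wy": 0,"wz": 0,"tx": -0.74,"ty": -3.3,"tz": 0,"gripper": 1},{"wx": 0,"wy": 0,"wz": 0,"tx": -0.74,"ty": -3.3,"tz": 0,"gripper": 1},{"wx": 0,"wy": 0,"wz": 0,"tx": -0.74,"ty": -3.3,"tz": 0,"gripper": 1},{"wx": 0,"wy": 0,"wz": 0,"tx": -0.4,"ty": -1.8,"tz": -1,"gripper": 1},{"wx": 0,"wy": 0,"wz": 0,"tx": 0,"ty": 0,"tz": 0,"gripper": 1},{"wx": 0,"wy": 0,"wz": 0,"tx": 0,"ty": 0,"tz": 0,"gripper": 1}]}}

```text
t: 27.05
tool_pos: [0.4416, -0.2466, 0.167]
eef_rot: [[0.458, -0.889, -0.003], [-0.889, -0.458, 0.003], [-0.004, 0.001, -1.0]]
contact_force: [-0.3, -0.0, -0.3]
opening: 1.0
```

```bash
python3 - <<'E'
from h import *
w=grab("wrist","n_wrist")
print(proj(w,(.443,-.2465,.086)))
E
```

```text
[321.50503164 258.18818739]
```

View pics/n_wrist.png

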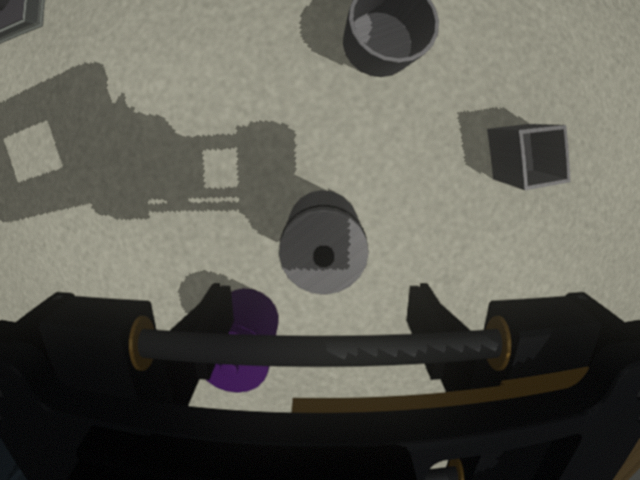

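Request:
{"op": "play_rows", "data": {"series": [{"wx": 0,"wy": 0,"wz": 0,"tx": 0.25,"ty": 0,"tz": -2,"gripper": 1},{"wx": 0,"wy": 0,"wz": 0,"tx": 0,"ty": 0,"tz": -2,"gripper": 1},{"wx": 0,"wy": 0,"wz": 0,"tx": 0,"ty": 0,"tz": -2,"gripper": 1},{"wx": 0,"wy": 0,"wz": 0,"tx": 0,"ty": 0,"tz": -2,"gripper": 1},{"wx": 0,"wy": 0,"wz": 0,"tx": 0,"ty": 0,"tz": -2,"gripper": 1},{"wx": 0,"wy": 0,"wz": 0,"tx": 0,"ty": 0,"tz": -0.7,"gripper": 1},{"wx": 0,"wy": 0,"wz": 0,"tx": 0,"ty": 0,"tz": 0,"gripper": 0},{"wx": 0,"wy": 0,"wz": 0,"tx": 0,"ty": 0,"tz": 0,"gripper": 0},{"wx": 0,"wy": 0,"wz": 0,"tx": 0,"ty": 0,"tz": 0,"gripper": 0},{"wx": 0,"wy": 0,"wz": 0,"tx": 0,"ty": 0,"tz": 0,"gripper": 0},{"wx": 0,"wy": 0,"wz": 0,"tx": 0,"ty": 0,"tz": 0,"gripper": 0},{"wx": 0,"wy": 0,"wz": 0,"tx": 0,"ty": 0,"tz": 0,"gripper": 0}], "grip_force": 30}}

```text
t: 28.3
tool_pos: [0.4457, -0.2469, 0.0618]
eef_rot: [[0.459, -0.889, 0.001], [-0.889, -0.459, 0.0], [0.0, -0.0, -1.0]]
contact_force: [-0.6, 2.6, 6.2]
opening: 0.681
```

Request:
{"op": "play_rows", "data": {"series": [{"wx": 0,"wy": 0,"wz": 0,"tx": 0,"ty": 0,"tz": 1,"gripper": 0},{"wx": 0,"wy": 0,"wz": 0,"tx": 0,"ty": 0,"tz": 2,"gripper": 0},{"wx": 0,"wy": 0,"wz": 0,"tx": 0,"ty": 0,"tz": 3,"gripper": 0},{"wx": 0,"wy": 0,"wz": 0,"tx": 0,"ty": 0,"tz": 3,"gripper": 0},{"wx": 0,"wy": 0,"wz": 0,"tx": 0,"ty": 0,"tz": 3,"gripper": 0},{"wx": 0,"wy": 0,"wz": 0,"tx": 0.5,"ty": 1.5,"tz": 0,"gripper": 0},{"wx": 0,"wy": 0,"wz": 0,"tx": 1.2,"ty": 3.35,"tz": 0,"gripper": 0},{"wx": 0,"wy": 0,"wz": 0,"tx": 1.2,"ty": 3.35,"tz": 0,"gripper": 0},{"wx": 0,"wy": 0,"wz": 0,"tx": 1.2,"ty": 3.35,"tz": 0,"gripper": 0},{"wx": 0,"wy": 0,"wz": 0,"tx": 1.2,"ty": 3.35,"tz": 0,"gripper": 0},{"wx": 0,"wy": 0,"wz": 0,"tx": 1.2,"ty": 3.35,"tz": 0,"gripper": 0},{"wx": 0,"wy": 0,"wz": 0,"tx": 1.2,"ty": 3.35,"tz": 0,"gripper": 0},{"wx": 0,"wy": 0,"wz": 0,"tx": 1.2,"ty": 3.35,"tz": 0,"gripper": 0},{"wx": 0,"wy": 0,"wz": 0,"tx": 1.2,"ty": 3.35,"tz": 0,"gripper": 0},{"wx": 0,"wy": 0,"wz": 0,"tx": 1.2,"ty": 3.35,"tz": 0,"gripper": 0},{"wx": 0,"wy": 0,"wz": 0,"tx": 1.2,"ty": 3.35,"tz": 0,"gripper": 0},{"wx": 0,"wy": 0,"wz": 0,"tx": 1.2,"ty": 3.35,"tz": 0,"gripper": 0},{"wx": 0,"wy": 0,"wz": 0,"tx": 1.2,"ty": 3.35,"tz": 0,"gripper": 0},{"wx": 0,"wy": 0,"wz": 0,"tx": 1.2,"ty": 3.35,"tz": 0,"gripper": 0},{"wx": 0,"wy": 0,"wz": 0,"tx": 0.8,"ty": 1.85,"tz": 0,"gripper": 0}]}}

```text
t: 30.3
tool_pos: [0.613, 0.2254, 0.1785]
eef_rot: [[0.461, -0.887, -0.004], [-0.887, -0.461, 0.001], [-0.002, 0.003, -1.0]]
contact_force: [0.2, 0.5, -4.2]
opening: 0.681
```

Request:
{"op": "play_rows", "data": {"series": [{"wx": 0,"wy": 0,"wz": 0,"tx": 0,"ty": 0,"tz": 0,"gripper": 0},{"wx": 0,"wy": 0,"wz": 0,"tx": 0,"ty": 0,"tz": 0,"gripper": 0}]}}

```text
t: 30.5
tool_pos: [0.6124, 0.2224, 0.1787]
eef_rot: [[0.46, -0.888, -0.005], [-0.888, -0.46, -0.001], [-0.001, 0.005, -1.0]]
contact_force: [-0.1, 0.6, -5.0]
opening: 0.679
```

```bash
python3 - <<'E'
from h import *
w=grab("wrist","o_wrist")
im=w["img"][:,:,::-1].copy()
P=[proj(w,np.array([.6145+.038*np.cos(a),.222+.038*np.sin(a),.026])) for a in np.linspace(0,6.28,40)]
cv2.polylines(im,[np.int32(np.round(P))],True,(0,0,255),1)
cv2.imwrite("pics/o1.png",im)
E
```

```text
(no output)
```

View pics/o1.png

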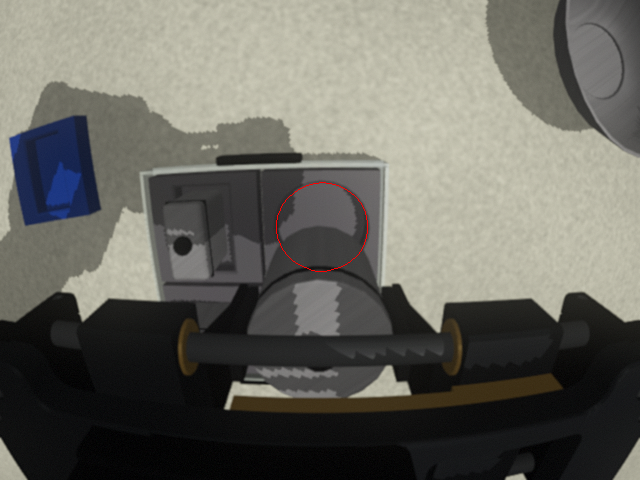

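Request:
{"op": "play_rows", "data": {"series": [{"wx": 0,"wy": 0,"wz": 0,"tx": 0.15,"ty": 0,"tz": -2,"gripper": 0},{"wx": 0,"wy": 0,"wz": 0,"tx": 0,"ty": 0,"tz": -2,"gripper": 0},{"wx": 0,"wy": 0,"wz": 0,"tx": 0,"ty": 0,"tz": -2,"gripper": 0},{"wx": 0,"wy": 0,"wz": 0,"tx": 0,"ty": 0,"tz": -1.5,"gripper": 0},{"wx": 0,"wy": 0,"wz": 0,"tx": 0,"ty": 0,"tz": -1.5,"gripper": 0},{"wx": 0,"wy": 0,"wz": 0,"tx": 0,"ty": 0,"tz": -1,"gripper": 0},{"wx": 0,"wy": 0,"wz": 0,"tx": 0,"ty": 0,"tz": -0.5,"gripper": 0},{"wx": 0,"wy": 0,"wz": 0,"tx": 0,"ty": 0,"tz": -0.3,"gripper": 0},{"wx": 0,"wy": 0,"wz": 0,"tx": 0,"ty": 0,"tz": 0,"gripper": 0},{"wx": 0,"wy": 0,"wz": 0,"tx": 0,"ty": 0,"tz": 0,"gripper": 0}]}}

```text
t: 31.55
tool_pos: [0.6166, 0.222, 0.0737]
eef_rot: [[0.459, -0.888, 0.001], [-0.888, -0.459, 0.0], [0.0, -0.001, -1.0]]
contact_force: [0.7, 0.8, -4.4]
opening: 0.679
```

Still about 4 mm above the floor and still hanging; lower further.

Request:
{"op": "play_rows", "data": {"series": [{"wx": 0,"wy": 0,"wz": 0,"tx": -0.1,"ty": 0,"tz": -0.2,"gripper": 0},{"wx": 0,"wy": 0,"wz": 0,"tx": 0,"ty": 0,"tz": -0.2,"gripper": 0},{"wx": 0,"wy": 0,"wz": 0,"tx": 0,"ty": 0,"tz": 0,"gripper": 0},{"wx": 0,"wy": 0,"wz": 0,"tx": 0,"ty": 0,"tz": 0,"gripper": 0}]}}

```text
t: 31.95
tool_pos: [0.6153, 0.222, 0.0699]
eef_rot: [[0.459, -0.888, 0.001], [-0.888, -0.459, 0.0], [0.0, -0.001, -1.0]]
contact_force: [-1.9, 0.7, 2.1]
opening: 0.678
```

Touching the floor (force turned up). Release and back off.

Request:
{"op": "play_rows", "data": {"series": [{"wx": 0,"wy": 0,"wz": 0,"tx": 0,"ty": 0,"tz": 0,"gripper": 0.85},{"wx": 0,"wy": 0,"wz": 0,"tx": 0,"ty": 0,"tz": 0,"gripper": 0.85},{"wx": 0,"wy": 0,"wz": 0,"tx": 0,"ty": 0,"tz": 0,"gripper": 0.85},{"wx": 0,"wy": 0,"wz": 0,"tx": 0,"ty": 0,"tz": 0,"gripper": 0.85},{"wx": 0,"wy": 0,"wz": 0,"tx": 0,"ty": 0,"tz": 1,"gripper": 0.85},{"wx": 0,"wy": 0,"wz": 0,"tx": 0,"ty": 0,"tz": 2,"gripper": 0.85},{"wx": 0,"wy": 0,"wz": 0,"tx": 0,"ty": 0,"tz": 3,"gripper": 0.85},{"wx": 0,"wy": 0,"wz": 0,"tx": 0,"ty": 0,"tz": 4,"gripper": 1},{"wx": 0,"wy": 0,"wz": 0,"tx": 0,"ty": 0,"tz": 4,"gripper": 1},{"wx": 0,"wy": 0,"wz": 0,"tx": -1.5,"ty": -3,"tz": 3,"gripper": 1},{"wx": 0,"wy": 0,"wz": 0,"tx": -1.5,"ty": -3,"tz": 3,"gripper": 1},{"wx": 0,"wy": 0,"wz": 0,"tx": -1.5,"ty": -3,"tz": 0,"gripper": 1},{"wx": 0,"wy": 0,"wz": 0,"tx": -1.5,"ty": -3,"tz": 0,"gripper": 1},{"wx": 0,"wy": 0,"wz": 0,"tx": -1.5,"ty": -3,"tz": 0,"gripper": 1},{"wx": 0,"wy": 0,"wz": 0,"tx": -1.5,"ty": -2,"tz": 0,"gripper": 1},{"wx": 0,"wy": 0,"wz": 0,"tx": 0,"ty": 0,"tz": 0,"gripper": 1},{"wx": 0,"wy": 0,"wz": 0,"tx": 0,"ty": 0,"tz": 0,"gripper": 1}]}}

```text
t: 33.65
tool_pos: [0.5254, 0.0517, 0.2699]
eef_rot: [[0.458, -0.889, 0.002], [-0.889, -0.458, 0.0], [0.001, -0.002, -1.0]]
contact_force: [0.1, -0.1, 0.2]
opening: 0.997
```

```bash
python3 - <<'E'
from h import *
w=grab("wrist","q_wrist");s=grab("scene","q_scene");d=grab("side","q_side")
for n,p in dict(small=(.526,.1755,.077),large=(.6145,.222,.092),sq=(.4795,.264,.077),ob=(.568,.3105,.077)).items():
    print(n,proj(w,p).round(1),proj(s,p).round(1),proj(d,p).round(1))
crop(s,310,220,150,120,5,"pics/q1.png");crop(d,270,110,170,140,4,"pics/q2.png")
a=load("b_side");r=np.hstack([f["img"][290:420,340:420,::-1] for f in (a,d)]);cv2.imwrite("pics/q3.png",cv2.resize(r,None,fx=4,fy=4))
E
```

```text
small [202.2 161.1] [362.4 251.4] [336.9 190.8]
large [194.4  53. ] [371.  280.6] [369.4 172.4]
sq [111.8 168. ] [402.4 247.5] [316.7 168.6]
ob [107.8  70.7] [413. 280.] [348.3 155.4]
```

View pics/q_wrist.png

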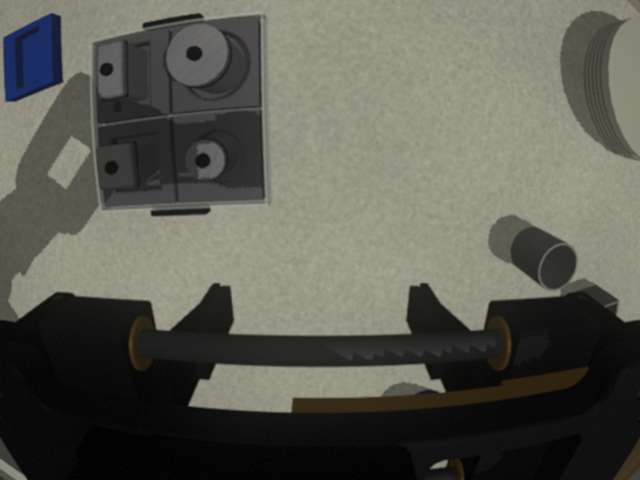

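View pics/q1.png

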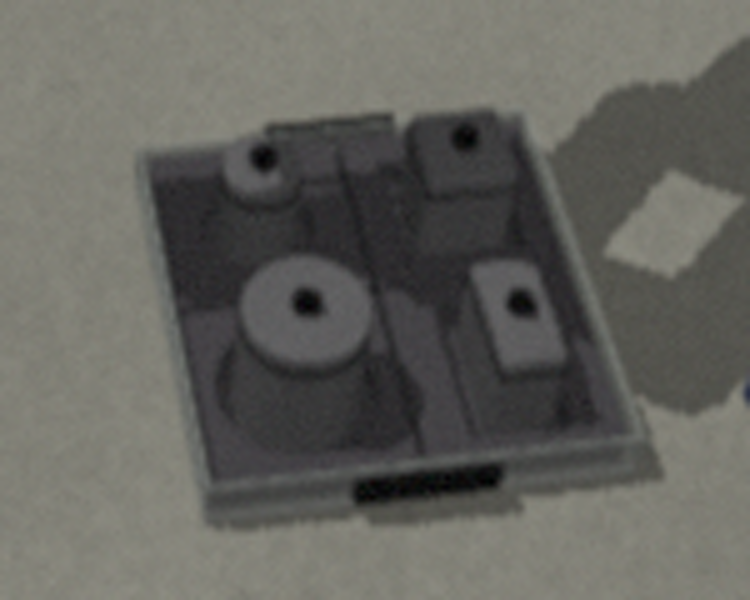

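View pics/q2.png

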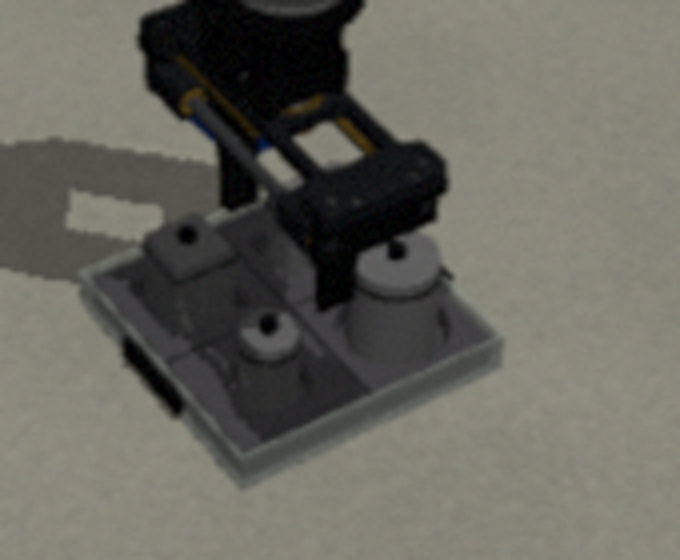

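View pics/q3.png

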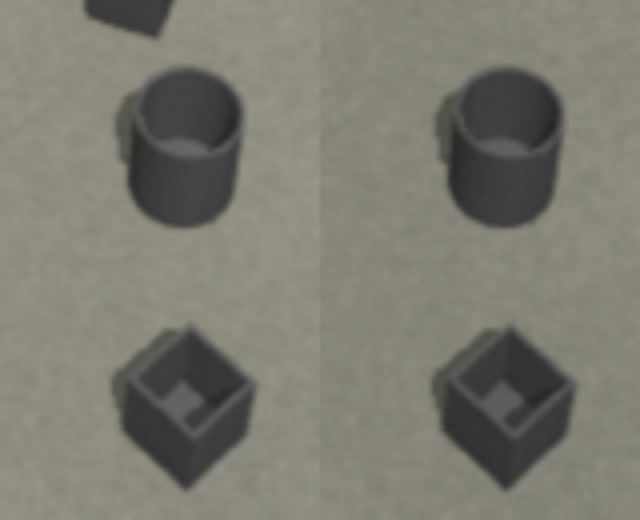

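```bash
python3 - <<'E'
from plant import manip
print(manip.hand_in())
E
```

```text
the job is handed in; nothing more can be done
None
```

I placed all four closed canisters in their matching wells (small round, square, oblong, large round) and let go of everything. I handed the job in at about 34 s of the 102 s allowed; the hand-in gives no verdict.

**Canisters:** In the last pictures, the scene camera showed every knob within about 1 pixel of where it should be for a canister standing on its well's floor. The side camera agreed for the small, square and large ones. It could not see the oblong because the gripper was in the way. The wrist view agreed to within a few pixels.

**Open canisters and look-alikes:** The two open canisters look unmoved between the first and last side views. The blue block and the purple canister were left alone. The gripper ended open and well clear, with almost no force on it.

**Disagreements and slips:**
- **Camera offset:** The scene and side cameras disagreed by about 4–5 mm on the box corners. I used the combined and wrist-camera positions instead, and the wrist camera confirmed them before each grasp and placement.
- **Refused command:** My first move command was refused because some keys were missing, and nothing moved.
- **Large canister:** It first stopped about 4 mm above the floor. I lowered it until the force reading showed contact before releasing it.

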